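# Set up the forming bed: hook in the die plate and pin it down

## Robot

A 6-joint arm with a two-finger parallel gripper is mounted at the origin on the work surface. World frame = base frame: x ahead of the robot, y to its left, z up, the work surface at z = 0. Lengths are in m, angles in rad, forces in N, time in s.
With the tool pointing down it reaches from about 0.225 to 0.725 m from the base axis. Payload 3.1 kg.
Tool frame: the origin (TCP) lies midway between the tips of the shut fingers; the grasp point (between the pads) lies 19 mm behind it; x points along the fingers, y is the direction in which the jaws open and shut, and the axes are right-handed (so a half turn about x gives the same grasp; the last joint's range is limited). The gripper opens to 85 mm and grips with 20 to 120 N. Pads are 22 mm wide; open, the fingers measure 114 mm over their backs; the gripper's body (76 mm by 85 mm) begins 54 mm behind the grasp point. The pads swing forward as they close: fully open they stand 13 mm farther back than shut.
Start: joints at [1.175, 0.048, 0.099, 1.622, 0, 1.443], TCP at [0.139, 0.506, 0.231] pointing down, gripper open.
Joint ranges: [-2.91, 2.91], [-0.99, 1.94], [-1.21, 1.42], [-2.12, 2.29], [-1.49, 1.47], [-3.14, 3.14]. Speed limits (rad/s): [2.79, 2.79, 3.14, 3.14, 3.14, 3.14].

## Interface

Orientations are given as a rotation vector (axis times angle).
In Python, from plant import r gives the robot as it stands.
- The arm moves only by the tool jog_arm, never from a script. Its argument "series" is text: rows parted by semicolons, each of 7 numbers parted by spaces: the shift along the world's x, y, z in cm, then the turn, a rotation vector about the world's x, y, z in degrees, then the finger opening in cm, from 0 to 8.54. A call has 1 to 12 rows; each row shifts and turns the pose as measured when the row begins; what a row does not reach is not made up. A row lasts 1/12 s, in which the tool goes at most 41.7 mm and 7.16 degrees, less where a joint would pass 70% of its speed; a pose out of reach is approached as far as the arm can. A call with a gripper value outside its range is refused whole. The fingers move at their own pace and stop on an object; "force" is the grip in N (left out, the last holds). Time passes only in rows, so rows that do not move let the fingers close. It gives the time, the measured TCP pose, the force and the opening at its end, in the units of the state.
- r.get_state(): the state, without advancing time (a new reading comes with each control period).
- r.camera(name): name is "scene" or "side" or "wrist"; returns (picture, depth): 420x560x3 uint8, red, green, blue; 420x560 float32, m along the optical axis (not along the pixel's ray), 0 where there is no reading.
- r.get_calibration(name): a dict with "mtx" (3x3 intrinsics, pixels), "R" (3x3) and "t" (3): a world point X has camera coordinates R X + t. Camera axes: x right, y down, z forward; pixel columns grow to the right and rows downward; lengths in m; the calibration is good to about 2 mm. A picture is of the moment at which its call begins: read the wrist's pose just before it. get_calibration takes no time and is no camera call; for the wrist camera it gives the pose at the moment of the call.
- r.close_job(): hands the job in, once; it reports no verdict.
The state is a dict: "t": time; "joints": joint angles; "qd": joint speeds; "joint_efforts": joint torques, N m; "tcp_pos": TCP position; "eef_rot": TCP orientation; "ft_force": force on the tool from outside, world axes, zero at the start; "wrist_torque": the same for the moment, N m; "opening": finger opening in m.
Only numpy, scipy, OpenCV 4.12 (cv2) and the standard library are available. Lean on these libraries where they do the work, as an engineer would, in place of code of your own. Each camera call takes 0.05 s, during which the arm holds its last target. There are 200 camera calls.

## Task

Set up the forming bed: move the dolly block off it into the plywood tray so that it lies flat inside, then hold the aluminium die plate tilted, hook its tongue under the bed's lip, and lower its free edge until it lies flat in the pocket. Then take every steel hold-down pin from the wooden rack and stand each in a bore of its own in the bed's rail (any bore), fully down with its collar over the plate's edge. Finally throw the cam lever behind the lip right over to its other side, leaving everything in place. Do not knock over the grey oil bottle or the white mug.

Things in the scene. Friction and masses are not known exactly. Their poses are not given: they have to be found in the camera images.
- bed: Dark steel forming bed fixed on the bench, x from -94 to +90 mm, 214 mm wide (y). Origin on its underside at bench level; x points from its lip (robot's side) to its bored rail (far side), z up. Sides of the pocket: |y| = 89 mm, 6 mm high. The plate lies home with its origin at x = 0, y = 0 of this frame, z = 26 mm, axes alike, with 2 mm play in x and 4 mm in y either way.
- lip (a point): Middle of the lower free edge of the bed's lip (bed frame -66, 0, 38 mm). The lip juts out from a back wall whose face is at x = -80 mm; 138 mm wide, 7 mm thick (top at 45 mm), underside 12 mm above the seat. Cheeks 45 mm high at both its ends (|y| over 69 mm, x -80 to -59 mm): only the plate's tongue fits between. Bed axes.
- seat (a point): Centre of the pocket floor on which the plate rests: bed frame 0, 0, 26 mm, bed axes. The pocket runs in x from the back wall (-80 mm) to the rail (+54 mm). The rail, x 54 to 90 mm, is 6 mm higher than this floor (top 32 mm above the bench), so a level plate cannot be slid under the lip.
- plate_grip (a point): Aluminium die plate, 5 mm thick, 0.35 kg, flat on the bench at first, with an upright rib to grip: 12 mm (x) by 70 mm (y), top 45 mm above the underside. This point: mid-rib, 27 mm above the underside; the plate's origin is right below on the underside. x from tongue to free edge. Main part x -54 to +52 mm, 170 mm wide; tongue x -78 to -54 mm, 130 mm wide.
- plate_tongue (a point): middle of the tongue's outer edge, on the plate's underside (plate frame -78, 0, and 27 mm below plate_grip); same axes as the plate
- dolly_c (a point): Black rubber-faced dolly block, 48 mm (x) by 100 mm (y) by 40 mm high (its top 6 mm is 40 by 90 mm), left lying on the bed's seat; this point is its centre, 20 mm above its underside. About 0.4 kg.
- tray: Open plywood tray, 150 by 150 by 30 mm high, walls 4 mm, fixed on the bench; origin at the centre of its underside, inner floor about 4 mm above it
- rack: Wooden pin rack, 120 by 120 by 34 mm high, fixed on the bench, with four holes 64 mm apart in a square, square to its axes; origin at the centre of its underside. The pins start in it, upright, collars resting on its top.
- pin0_c (a point): Steel hold-down pin, 76 mm tall, 0.2 kg: from below a shank 22 mm in diameter, 30 mm long, with tapered foot; a collar 48 mm in diameter, 6 mm thick; a round head 24 mm in diameter, 40 mm tall, to grip. This point is on the axis half-way up, 38 mm above the foot and 2 mm above the collar; z up along the pin. May be absent.
- bore0 (a point): Centre of the mouth of a bore in the bed's rail, at the rail's top: 25 mm in diameter, 32 mm deep, chamfered. A pin fully down has its collar on the rail, over the plate's edge, and its point 8 mm above this. Bores 54 mm apart. Bed frame x = 69.5 mm, y = -81 mm.
- pin1_c (a point): Steel hold-down pin, 76 mm tall, 0.2 kg: from below a shank 22 mm in diameter, 30 mm long, with tapered foot; a collar 48 mm in diameter, 6 mm thick; a round head 24 mm in diameter, 40 mm tall, to grip. This point is on the axis half-way up, 38 mm above the foot and 2 mm above the collar; z up along the pin. May be absent.
- bore1 (a point): Centre of the mouth of a bore in the bed's rail, at the rail's top: 25 mm in diameter, 32 mm deep, chamfered. A pin fully down has its collar on the rail, over the plate's edge, and its point 8 mm above this. Bores 54 mm apart. Bed frame x = 69.5 mm, y = -27 mm.
- pin2_c (a point): Steel hold-down pin, 76 mm tall, 0.2 kg: from below a shank 22 mm in diameter, 30 mm long, with tapered foot; a collar 48 mm in diameter, 6 mm thick; a round head 24 mm in diameter, 40 mm tall, to grip. This point is on the axis half-way up, 38 mm above the foot and 2 mm above the collar; z up along the pin. May be absent.
- bore2 (a point): Centre of the mouth of a bore in the bed's rail, at the rail's top: 25 mm in diameter, 32 mm deep, chamfered. A pin fully down has its collar on the rail, over the plate's edge, and its point 8 mm above this. Bores 54 mm apart. Bed frame x = 69.5 mm, y = 27 mm.
- pin3_c (a point): Steel hold-down pin, 76 mm tall, 0.2 kg: from below a shank 22 mm in diameter, 30 mm long, with tapered foot; a collar 48 mm in diameter, 6 mm thick; a round head 24 mm in diameter, 40 mm tall, to grip. This point is on the axis half-way up, 38 mm above the foot and 2 mm above the collar; z up along the pin. May be absent.
- bore3 (a point): Centre of the mouth of a bore in the bed's rail, at the rail's top: 25 mm in diameter, 32 mm deep, chamfered. A pin fully down has its collar on the rail, over the plate's edge, and its point 8 mm above this. Bores 54 mm apart. Bed frame x = 69.5 mm, y = 81 mm.
- cam (a joint): Angle of the cam lever behind the bed's lip (robot's side), rad: about 0 to 0.15 at the start (leaning to the bed's -y side), 1.0 fully thrown over to the +y side (end stop). It turns about the bed's x direction, pivot 22 mm above the bench at bed frame x = -122, y = 0; about 1 N at the knob moves it, and it stays where left.
- cam_tip (a point): Centre of the lever's black ball knob, 26 mm in diameter, 80 mm from the pivot on a rod 10 mm thick; about 92 mm above the bench, 38 mm to the bed's -y side of the pivot at joint value 0, as far to the +y side at 1.0.
- oil: grey bottle, 56 mm across and 150 mm tall, standing on the bench; origin at the centre of its underside; leave it standing
- cup: white ceramic mug, 76 mm across and 85 mm tall, standing on the bench; origin at the centre of its underside; leave it standing
There are look-alikes about, which are no part of the job. Leave any orange or purple look-alike of the part that bears pin2_c alone.

How it is judged:
On the way, in this order (a step that is already met when the one before it is completed fails the run):
1. the plate, tilted with its free edge raised, has its tongue under the bed's lip (angle between plate_grip's own z axis and vertical between 0.07 and 0.6 rad and x of plate_tongue in the frame of bed between -0.09 and -0.069 m and z of plate_tongue in the frame of bed between 0.022 and 0.036 m and y of plate_tongue in the frame of bed between -0.012 and 0.012 m), for 0.1 s.
2. the plate lies flat in the pocket with its tongue under the lip (angle between plate_grip's own z axis and vertical below 0.04 rad and x of plate_tongue in the frame of bed between -0.086 and -0.071 m and z of plate_grip in the frame of bed between 0.049 and 0.0565 m and y of plate_grip in the frame of bed between -0.01 and 0.01 m), for 0.2 s.
3. every pin stands fully down in a bore (((horizontal distance between pin0_c and bore0 below 0.005 m and z of pin0_c in the frame of bore0 below 0.0105 m and angle between pin0_c's own z axis and vertical below 0.08 rad) or (horizontal distance between pin0_c and bore1 below 0.005 m and z of pin0_c in the frame of bore1 below 0.0105 m and angle between pin0_c's own z axis and vertical below 0.08 rad) or (horizontal distance between pin0_c and bore2 below 0.005 m and z of pin0_c in the frame of bore2 below 0.0105 m and angle between pin0_c's own z axis and vertical below 0.08 rad) or (horizontal distance between pin0_c and bore3 below 0.005 m and z of pin0_c in the frame of bore3 below 0.0105 m and angle between pin0_c's own z axis and vertical below 0.08 rad)) and linear speed of each of pin0, pin1, pin2, pin3 below 0.03 m/s and ((horizontal distance between pin1_c and bore0 below 0.005 m and z of pin1_c in the frame of bore0 below 0.0105 m and angle between pin1_c's own z axis and vertical below 0.08 rad) or (horizontal distance between pin1_c and bore1 below 0.005 m and z of pin1_c in the frame of bore1 below 0.0105 m and angle between pin1_c's own z axis and vertical below 0.08 rad) or (horizontal distance between pin1_c and bore2 below 0.005 m and z of pin1_c in the frame of bore2 below 0.0105 m and angle between pin1_c's own z axis and vertical below 0.08 rad) or (horizontal distance between pin1_c and bore3 below 0.005 m and z of pin1_c in the frame of bore3 below 0.0105 m and angle between pin1_c's own z axis and vertical below 0.08 rad)) and ((horizontal distance between pin2_c and bore0 below 0.005 m and z of pin2_c in the frame of bore0 below 0.0105 m and angle between pin2_c's own z axis and vertical below 0.08 rad) or (horizontal distance between pin2_c and bore1 below 0.005 m and z of pin2_c in the frame of bore1 below 0.0105 m and angle between pin2_c's own z axis and vertical below 0.08 rad) or (horizontal distance between pin2_c and bore2 below 0.005 m and z of pin2_c in the frame of bore2 below 0.0105 m and angle between pin2_c's own z axis and vertical below 0.08 rad) or (horizontal distance between pin2_c and bore3 below 0.005 m and z of pin2_c in the frame of bore3 below 0.0105 m and angle between pin2_c's own z axis and vertical below 0.08 rad)) and ((horizontal distance between pin3_c and bore0 below 0.005 m and z of pin3_c in the frame of bore0 below 0.0105 m and angle between pin3_c's own z axis and vertical below 0.08 rad) or (horizontal distance between pin3_c and bore1 below 0.005 m and z of pin3_c in the frame of bore1 below 0.0105 m and angle between pin3_c's own z axis and vertical below 0.08 rad) or (horizontal distance between pin3_c and bore2 below 0.005 m and z of pin3_c in the frame of bore2 below 0.0105 m and angle between pin3_c's own z axis and vertical below 0.08 rad) or (horizontal distance between pin3_c and bore3 below 0.005 m and z of pin3_c in the frame of bore3 below 0.0105 m and angle between pin3_c's own z axis and vertical below 0.08 rad))), for 0.2 s.
4. the cam lever is thrown right over (value of joint cam above 0.85 rad), for 0.1 s.
At the end, for the whole second after the job is handed in: Plate flat (0.04 rad) on the seat, tongue at least 5 mm under the lip, within 10 mm of the middle; every pin upright (0.08 rad) in a bore, within 5 mm, collar within 2.5 mm of the rail; dolly flat in the tray; cam lever thrown (over 0.85 rad); all at rest (all of step 2 and all of step 3 and x of dolly_c in the frame of tray between -0.055 and 0.055 m and y of dolly_c in the frame of tray between -0.055 and 0.055 m and z of dolly_c in the frame of tray below 0.034 m and value of joint cam above 0.85 rad and linear speed of each of plate, dolly below 0.03 m/s); the robot touches nothing.
It fails at once if the oil bottle or the mug is knocked over (angle between any of oil, cup's own z axis and vertical above 0.6 rad).
Of pin0, pin1, pin2, pin3 only 2 to 4 are there at a start; the rules pass over those that are not, and their reading is None.
At some moment in a run one of plate, dolly may be knocked a few centimetres aside while the robot is not near it.
It also fails if it takes over 210 s, if anything falls off the work surface, if the arm or the gripper's body presses on something with over 40 N, if the wrist force passes 120 N, or if a joint passes its speed limit or range.

## Working session

There is one attempt and no reset: what is moved stays moved. The work goes in short steps, Python scripts to look and compute and a tool call to move; the robot and the scene stay as the last step left them, time stands still between calls to the robot, and variables do not carry over. Pictures are saved under pics/ and viewed, about 12 in all and at most 16, crops included, and the job is handed in when it is done.

Besides the shell and the picture viewer there is one more tool, called after "Request:" as a command line: name --argument value ..., lists and objects as JSON in quotes. jog_arm: Moves the arm, as the interface text tells. Its arguments: {"type":"object","properties":{"series":{"type":"string"},"force":{"type":"number"}},"required":["series"]}

```bash
ls; mkdir -p pics; python3 - <<'E'
from plant import r
import cv2,numpy as np
print(r.get_state())
for n in ("scene","side"):
    p,d=r.camera(n); cv2.imwrite(f"pics/{n}0.png",p[:,:,::-1]); np.savez(f"pics/{n}0.npz",p=p,d=d)
    c=r.get_calibration(n); print(n,c)
E
```

```text
pics
{'t': 0.0, 'joints': array([1.17523763e+00, 4.87525391e-02, 9.75686824e-02, 1.62201042e+00,
       3.23109963e-05, 1.44303641e+00]), 'qd': array([-1.08627248e-03,  2.66870089e-04, -3.19279565e-04, -1.16655359e-03,
        9.45046389e-04,  3.50418919e-05]), 'joint_efforts': array([-1.17329444e-03, -3.38778591e+01,  3.20016754e+01,  2.04704778e-02,
       -7.71808755e-05, -8.18322093e-06]), 'tcp_pos': array([0.13865952, 0.50571136, 0.23010163]), 'eef_rot': array([ 0.20841655,  1.56120625, -0.21205112]), 'ft_force': array([0.14211757, 0.14566216, 0.16230027]), 'wrist_torque': array([ 0.00099547,  0.01456612, -0.09892706]), 'opening': 0.0854735459968279}
scene {'mtx': array([[393.59562063,   0.        , 273.72698214],
       [  0.        , 393.59562063, 207.00314918],
       [  0.        ,   0.        ,   1.        ]]), 'R': array([[-0.58638153,  0.8098928 ,  0.01517743],
       [ 0.50948348,  0.38331516, -0.77038696],
       [-0.62974859, -0.44400804, -0.63739593]]), 't': array([ 0.40474157, -0.2018945 ,  1.40606462])}
side {'mtx': array([[417.0097493 ,   0.        , 286.3584746 ],
       [  0.        , 417.0097493 , 221.85165471],
       [  0.        ,   0.        ,   1.        ]]), 'R': array([[ 0.99695918, -0.07767773,  0.00620978],
       [-0.05070172, -0.70711602, -0.70527744],
       [ 0.05917538,  0.70281798, -0.7089042 ]]), 't': array([-0.56182584,  0.04643903,  1.2602843 ])}
```

View pics/scene0.png

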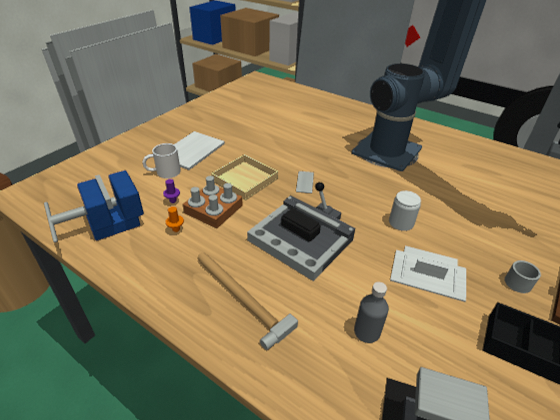

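View pics/side0.png

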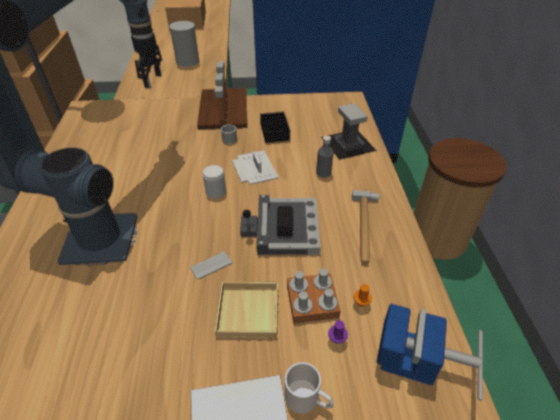

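The scene view shows: bed at (300,235) with the dolly on it, cam lever (320,190), tray (243,175), rack with four steel pins (212,200), plate with its rib (430,270), oil bottle (371,315) and mug (165,160). The orange and purple look-alike pins are at (175,220) and (172,190). The side view shows the same items. Next I'll make a top-down map to get the poses.

```bash
cat > h.py <<'E'
from plant import r
import numpy as np, cv2
from scipy.spatial.transform import Rotation as Rot
def cloud(p,d,c):
    v,u=np.nonzero(d>0); z=d[v,u]; K=c["mtx"]
    X=np.c_[(u-K[0,2])/K[0,0]*z,(v-K[1,2])/K[1,1]*z,z]
    return (X-c["t"])@c["R"], p[v,u]
def top(P,C,x0,x1,y0,y1,s):
    "orthographic: rows=x descending (far at top), cols=y descending (left at left)"
    H=int((x1-x0)/s);W=int((y1-y0)/s)
    img=np.zeros((H,W,3),np.uint8);hm=np.full((H,W),np.nan)
    i=((x1-P[:,0])/s).astype(int);j=((y1-P[:,1])/s).astype(int)
    ok=(i>=0)&(i<H)&(j>=0)&(j<W)&(P[:,2]<.2); o=np.argsort(P[:,2]); o=o[ok[o]]
    img[i[o],j[o]]=C[o]; hm[i[o],j[o]]=P[o,2]
    return img,hm
def shot(n):
    s=r.get_state();c=r.get_calibration(n); p,d=r.camera(n); return p,d,c,s
E
python3 - <<'E'
from h import *
Ps=[];Cs=[]
for n in ("scene","side"):
    f=np.load(f"pics/{n}0.npz"); P,C=cloud(f["p"],f["d"],r.get_calibration(n)); Ps.append(P);Cs.append(C)
    m=(abs(P[:,2])<.02); print(n,np.median(P[m,2]))
ims=[]
for P,C in zip(Ps,Cs):
    img,hm=top(P,C,.15,.85,-.5,.6,.0028)
    h=cv2.applyColorMap(np.nan_to_num(np.clip(hm/.1,0,1)*255).astype(np.uint8),cv2.COLORMAP_JET); h[np.isnan(hm)]=0
    ims.append(np.vstack([img[:,:,::-1],h]))
o=np.hstack(ims); print(o.shape)
cv2.imwrite("pics/top0.png",o[:, :])
E
```

```text
scene -0.0006606321883902304
side -0.00014632775808904257
(500, 784, 3)
```

View pics/top0.png

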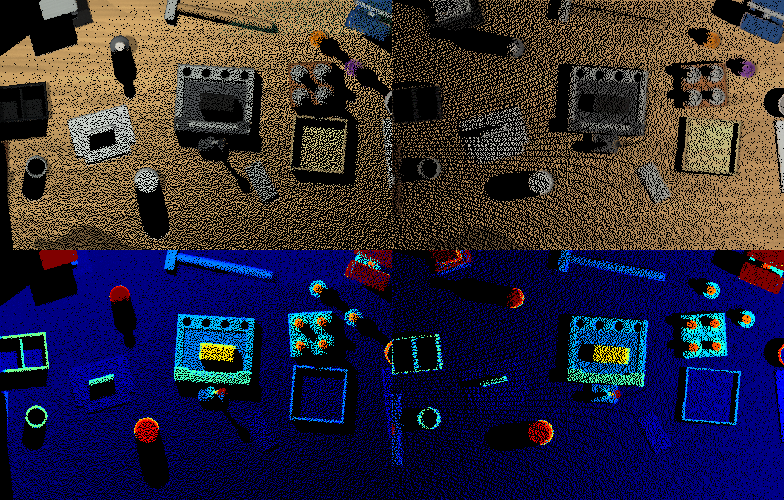

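```bash
cat >> h.py <<'E'
def rect(P,box,z0,z1):
    m=(P[:,0]>box[0])&(P[:,0]<box[1])&(P[:,1]>box[2])&(P[:,1]<box[3])&(P[:,2]>z0)&(P[:,2]<z1)
    q=P[m]; (c,s,a)=cv2.minAreaRect(q[:,:2].astype(np.float32)*1000)
    return np.round(c,1),np.round(s,1),round(a,1),len(q),round(np.median(q[:,2])*1000,1)
E
python3 - <<'E'
from h import *
for n in ("scene","side"):
    f=np.load(f"pics/{n}0.npz"); P,C=cloud(f["p"],f["d"],r.get_calibration(n)); print(n)
    for k,b,z0,z1 in [("bed",(.44,.7,-.14,.12),.029,.05),("rail",(.62,.7,-.13,.12),.029,.036),("dolly",(.5,.65,-.1,.08),.06,.075),("rib",(.4,.6,.2,.45),.03,.06),("plate",(.4,.6,.2,.45),.003,.008),
      ("tray",(.34,.55,-.4,-.2),.02,.034),("rack",(.53,.7,-.36,-.2),.028,.037),("oil",(.65,.8,.2,.35),.08,.2),("wc",(.3,.4,.12,.25),.05,.12),("cam",(.4,.46,-.12,.05),.08,.12)]:
        try: print(k,*rect(P,b,z0,z1))
        except Exception as e: print(k,"none")
    m=(P[:,0]>.5)&(P[:,0]<.75)&(P[:,1]>-.45)&(P[:,1]<-.2)&(P[:,2]>.066)&(P[:,2]<.09)
    q=P[m];  
    from scipy.cluster.hierarchy import fcluster,linkage
    l=fcluster(linkage(q[:,:2]),.012,"distance")
    for i in set(l): print("pin",np.round(q[l==i].mean(0)*1000,1),(l==i).sum(), C[m][l==i].mean(0).astype(int))
E
```

```text
scene
bed [552.3   0.9] [216.8 225.3] 87.0 2155 33.0
rail [640.2  -4.9] [214.5  49.6] 87.1 712 31.1
dolly [562.3  -8.5] [92.2 42.4] 84.3 393 65.2
rib [485.  315.3] [17.7 69.8] 16.2 247 42.0
plate [491.8 331.9] [236.9 185.4] 86.6 1906 4.6
tray [ 446.1 -292.4] [154.3 155.7] 85.5 400 26.1
rack [ 614.9 -271.4] [122.7 122.1] 3.8 547 33.1
oil [726.4 265.3] [44.4 55.2] 11.2 794 106.2
wc [346.4 189.9] [65.8 69. ] 77.9 604 83.8
cam [451.8 -24. ] [25.9 17.8] 79.8 66 100.4
pin [ 741.4 -288.5   73.7] 56 [183  94   2]
pin [ 662.3 -387.8   73.1] 54 [ 92  45 113]
pin [ 587.6 -302.2   75.6] 60 [120 124 118]
pin [ 651.1 -298.6   76. ] 63 [123 127 121]
pin [ 646.8 -235.    75.8] 69 [123 127 122]
pin [ 583.8 -238.5   75.7] 66 [119 122 117]
side
bed [549.7  -2.9] [217.9 218.6] 86.2 1410 33.6
rail [642.4  -7.8] [214.9  44.2] 89.8 408 31.5
dolly [557.9 -12.2] [96.2 41.3] 86.4 306 65.2
rib [481.5 315.3] [13.1 74.5] 15.1 69 43.0
plate [497.3 325.2] [248.3 193.6] 87.5 696 4.8
tray [ 456.6 -294. ] [158.3 181.8] 86.2 583 28.1
rack [ 610.2 -272.7] [120.5 125.2] 3.5 858 33.5
oil [716.2 255.5] [53.3 44.1] 3.0 263 106.2
wc [338.7 184. ] [68. 68.] 17.0 405 85.1
cam [444.6 -28. ] [20.7 24.5] 55.0 63 102.0
pin [ 744.  -436.    77.5] 9 [65 57 57]
pin [ 735.8 -295.4   74.3] 74 [174 101  30]
pin [ 655.7 -394.1   74.8] 87 [110  61 120]
pin [ 579.9 -310.1   77.3] 86 [134 130 122]
pin [ 576.2 -246.4   76.9] 78 [136 131 121]
pin [ 643.6 -306.    77.5] 87 [134 128 120]
pin [ 639.5 -242.1   77.2] 78 [138 131 120]
```

Request:
jog_arm --series "3 -2.5 1.5 0 0 0 8.5;3.5 -2.5 1.5 0 0 0 8.5;3.5 -2.5 1.5 0 0 0 8.5;3.5 -2.5 1.5 0 0 0 8.5;3.5 -2.5 1.5 0 0 0 8.5;3 -2.5 1.5 0 0 0 8.5;3 -2.5 0 0 0 0 8.5;0 0 0 0 0 0 8.5"

```text
t: 0.77
tcp_pos: [0.3619, 0.3287, 0.3115]
eef_rot: [0.19, 1.567, -0.213]
ft_force: [-0.1, 0.7, -1.0]
opening: 0.0851
```

```bash
python3 - <<'E'
from h import *
p,d,c,s=shot("wrist"); R=Rot.from_rotvec(s["eef_rot"]).as_matrix()
print(s["t"],s["tcp_pos"],R.round(3)); print("cam pos",(-c["R"].T@c["t"]).round(3),c["R"].round(3),c["mtx"].round(1)); 
cv2.imwrite("pics/w1.png",p[:,:,::-1]); np.savez("pics/w1.npz",p=p,d=d,R=c["R"],t=c["t"],mtx=c["mtx"])
E
```

```text
0.7667 [0.36193323 0.3286633  0.31152999] [[-0.007  0.254  0.967]
 [-0.014  0.967 -0.254]
 [-1.    -0.015 -0.004]]
cam pos [0.292 0.349 0.454] [[ 0.252  0.967 -0.015]
 [ 0.928 -0.238  0.288]
 [ 0.275 -0.087 -0.957]] [[346.8   0.  275.8]
 [  0.  346.8 214. ]
 [  0.    0.    1. ]]
```

View pics/w1.png

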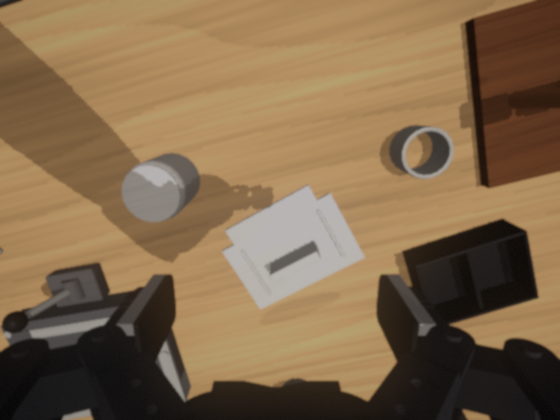

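The wrist view shows the plate with its tongue edge at about (270,210), towards the robot. The rib runs from (268,268) to (318,248), and the free edge is away from the robot. I'll go over the bed, turning the jaws onto the bed's x axis.

Request:
jog_arm --series "1 -2.8 0.5 0 0 -6.6 8.5;1 -2.8 0.5 0 0 -6.6 8.5;1 -2.8 0.5 0 0 -6.6 8.5;1 -2.8 0.5 0 0 -6.6 8.5;1 -2.8 0 0 0 -6.6 8.5;1 -2.8 0 0 0 -6.6 8.5;1 -2.8 0 0 0 -6.6 8.5;1 -2.8 0 0 0 -6.6 8.5;1 -2.8 0 0 0 -6.6 8.5;1 -2.8 0 0 0 -6.6 8.5;1 -2.8 0 0 0 -6.6 8.5;1 -2.8 0 0 0 -6.6 8.5"

```text
t: 1.82
tcp_pos: [0.4731, -0.0035, 0.325]
eef_rot: [1.295, 1.19, -1.293]
ft_force: [1.0, 0.0, 0.5]
opening: 0.0848
```

Request:
jog_arm --series "1 -0.5 0 0 0 0 8.5;1 -0.5 0 0 0 0 8.5;0 0 0 0 0 0 8.5;0 0 0 0 0 0 8.5"

```text
t: 2.15
tcp_pos: [0.4935, -0.0153, 0.3211]
eef_rot: [1.299, 1.191, -1.304]
ft_force: [0.5, 0.1, 0.3]
opening: 0.0851
```

```bash
python3 - <<'E'
from h import *
p,d,c,s=shot("wrist"); R=Rot.from_rotvec(s["eef_rot"]).as_matrix()
print(s["t"],s["tcp_pos"],R.round(3)); print("cam pos",(-c["R"].T@c["t"]).round(3)); 
cv2.imwrite("pics/w2.png",p[:,:,::-1]); np.savez("pics/w2.npz",p=p,d=d,R=c["R"],t=c["t"],mtx=c["mtx"])
P,C=cloud(p,d,c)
for k,b,z0,z1 in [("bed",(.44,.7,-.14,.12),.029,.05),("rail",(.62,.7,-.13,.12),.029,.036),("dolly",(.5,.65,-.1,.08),.06,.075)]:
  try:print(k,*rect(P,b,z0,z1))
  except Exception: print(k,None)
E
```

```text
2.15 [ 0.49352283 -0.01527034  0.32110263] [[-0.027  0.993 -0.116]
 [ 0.026 -0.115 -0.993]
 [-0.999 -0.03  -0.023]]
cam pos [0.507 0.054 0.465]
bed [550.8   2.2] [214.4 222. ] 86.2 11747 32.1
rail [637.8  -3.4] [214.2  47.7] 86.4 4115 31.1
dolly [559.3  -8. ] [89.9 40.4] 85.1 2722 65.1
```

View pics/w2.png

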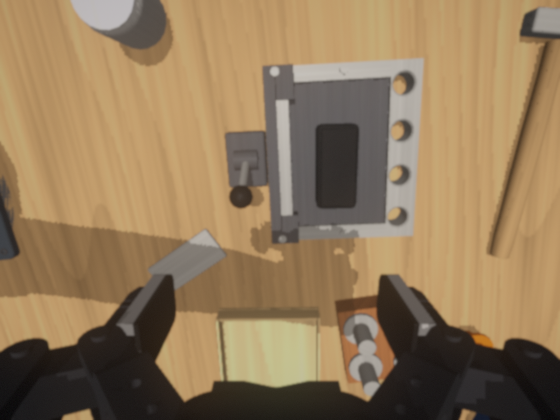

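The view shows the bed with its bores at (402,84), (400,130), (398,174) and (396,214), the dolly at (337,166), the knob at (241,197) and the tray below. Now for a precise bed fit.

```bash
cat >> h.py <<'E'
def rectify(p,c,z,x0,x1,y0,y1,s=.0005):
    "image of plane z, rows x descending, cols y descending"
    W=int((y1-y0)/s);H=int((x1-x0)/s)
    M=np.array([[0,-s,x1],[-s,0,y1],[0,0,z],[0,0,1]]) # (col,row,1)->X
    T=c["mtx"]@np.c_[c["R"],c["t"]]@M
    return cv2.warpPerspective(p,T,(W,H),flags=cv2.INTER_LINEAR|cv2.WARP_INVERSE_MAP)
def delta(s,pos,ang,tilt=0):
    """shift cm + turn deg to TCP pos, jaw (tool y) at yaw ang deg, pointing down; tilt deg about horizontal axis
    perpendicular to jaw (tool z)"""
    a=np.radians(ang); y=np.array([np.cos(a),np.sin(a),0]); x=np.array([0,0,-1.]); z=np.cross(x,y)
    Rt=Rot.from_matrix(np.c_[x,y,z]); Rt=Rot.from_rotvec(z*np.radians(tilt))*Rt
    dr=(Rt*Rot.from_rotvec(s["eef_rot"]).inv()).as_rotvec(degrees=True)
    print("shift cm",((np.array(pos)-s["tcp_pos"])*100).round(2),"turn",dr.round(2))
E
python3 - <<'E'
from h import *
f=np.load("pics/w2.npz"); P,C=cloud(f["p"],f["d"],f)
print("bed",*rect(P,(.462,.7,-.14,.12),.028,.05))
im=rectify(f["p"],f,.032,.44,.68,-.13,.12); cv2.imwrite("pics/b2.png",im[:,:,::-1])
g=cv2.cvtColor(im,cv2.COLOR_RGB2GRAY)
g=cv2.GaussianBlur(g,(5,5),0)
h=cv2.HoughCircles(g[:170],cv2.HOUGH_GRADIENT,1,60,param1=80,param2=12,minRadius=20,maxRadius=32)
for q in sorted(h[0].tolist(),key=lambda q:q[0]): print(np.round([680-q[1]*.5,120-q[0]*.5,q[2]*.5],1))
q=P[(P[:,0]>.43)&(P[:,0]<.48)&(P[:,1]>-.08)&(P[:,1]<.0)&(P[:,2]>.085)]; print("knob",q.mean(0).round(4),q[:,2].max())
print("dolly top",*rect(P,(.5,.65,-.1,.08),.062,.075))
print("tray",*rect(P,(.34,.55,-.4,-.18),.02,.034))
print(r.get_state()["joints"].round(3))
E
```

```text
bed [561.5   1.5] [214.4 200.5] 86.3 11635 32.0
[645.2  76.8  12.3]
[641.8  23.8  12.6]
[638.8 -29.8  11.8]
[634.8 -82.2  13.3]
knob [ 0.4459 -0.0074  0.3657] 0.4091672188888854
dolly top [559.3  -8.3] [89.2 40. ] 84.7 2710 65.1
tray [ 458.3 -267.6] [115.1 180.2] 87.9 1011 28.1
[-0.18   0.042  0.274  1.834  0.021  1.506]
```

View pics/b2.png

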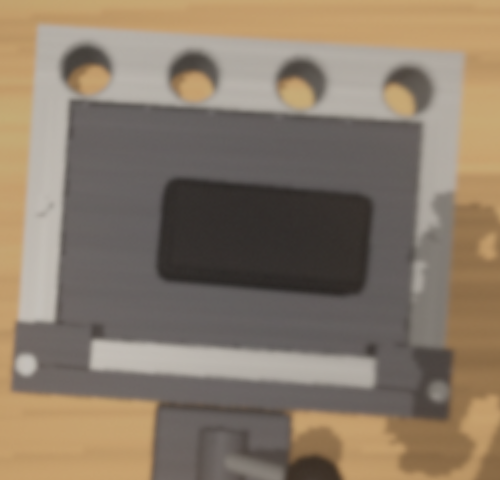

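```bash
python3 - <<'E'
from h import *
s=r.get_state(); delta(s,(.5593,-.0083,.12),-5.2)
E
```

```text
shift cm [  6.59   0.68 -20.09] turn [-1.47 -1.57  1.42]
```

Request:
jog_arm --series "1.6 0.2 -3.5 -0.5 -0.5 0.5 6.6;1.6 0.2 -3.5 -0.5 -0.5 0.5 6.6;1.6 0.2 -3.5 -0.5 -0.5 0.4 6.6;1.6 0.1 -3.5 0 0 0 6.6;0.2 0 -3.5 0 0 0 6.6;0 0 -2 0 0 0 6.6;0 0 0 0 0 0 6.6;0 0 0 0 0 0 6.6"

```text
t: 2.87
tcp_pos: [0.5561, 0.0039, 0.122]
eef_rot: [1.267, 1.169, -1.259]
ft_force: [-0.1, -0.9, -0.1]
opening: 0.0663
```

```bash
python3 - <<'E'
from h import *
s=r.get_state(); delta(s,(.5593,-.0083,.030),-5.2); print(s["opening"],s["ft_force"])
E
```

```text
shift cm [ 0.32 -1.22 -9.2 ] turn [-0.02  0.34 -0.92]
0.0662653227183282 [-0.06867518 -0.89089482 -0.05198735]
```

Request:
jog_arm --series "0.3 -1.2 -2 0 0.3 -0.9 6.6;0 0 -2 0 0 0 6.6;0 0 -2 0 0 0 6.6;0 0 -2 0 0 0 6.6;0 0 -1.2 0 0 0 6.6;0 0 0 0 0 0 6.6"

```text
t: 3.37
tcp_pos: [0.5657, -0.0053, 0.0422]
eef_rot: [1.281, 1.152, -1.256]
ft_force: [-1.2, 0.6, 0.1]
opening: 0.0658
```

Request:
jog_arm --series "0 0 0 0 0 0 3.5;0 0 0 0 0 0 3.5;0 0 0 0 0 0 3.5;0 0 0 0 0 0 3.5;0 0 0 0 0 0 3.5;0 0 0 0 0 0 3.5" --force 60

```text
t: 3.87
tcp_pos: [0.5677, -0.0046, 0.0483]
eef_rot: [1.283, 1.148, -1.251]
ft_force: [0.3, -0.4, -3.8]
opening: 0.0464
```

Request:
jog_arm --series "-0.4 -0.3 0 0 0 0 6.6;-0.3 0 0 0 0 0 6.6;0 0 0 0 0 0 6.6;0 0 -0.5 0 0 0 6.6;0 0 -0.5 0 0 0 6.6;0 0 -0.5 0 0 0 6.6;0 0 0 0 0 0 6.6"

```text
t: 4.45
tcp_pos: [0.5636, -0.0088, 0.0361]
eef_rot: [1.286, 1.141, -1.245]
ft_force: [-0.4, 0.5, 0.0]
opening: 0.0659
```

```bash
python3 - <<'E'
from h import *
s=r.get_state(); delta(s,(.5593,-.0083,.030),-5.2); print(s["opening"],s["ft_force"],s["tcp_pos"],s["qd"].round(3))
E
```

```text
shift cm [-0.43  0.05 -0.61] turn [ 0.18  2.03 -0.36]
0.06592606585725856 [-0.44712383  0.46846744  0.00600106] [ 0.56361314 -0.00879956  0.03606406] [-0.002 -0.005  0.004  0.001  0.001 -0.   ]
```

Request:
jog_arm --series "0 0 -0.3 0.2 1 -0.3 6.6;0 0 -0.4 0 1 0 6.6;0 0 0 0 0 0 6.6;0 0 0 0 0 0 3.5;0 0 0 0 0 0 3.5;0 0 0 0 0 0 3.5;0 0 0 0 0 0 3.5;0 0 0 0 0 0 3.5"

```text
t: 5.12
tcp_pos: [0.5643, -0.0088, 0.0276]
eef_rot: [1.274, 1.168, -1.278]
ft_force: [0.6, 0.4, -0.6]
opening: 0.0469
```

```bash
python3 - <<'E'
from h import *
s=r.get_state(); delta(s,(.5593,-.0083,.030),-5.2); print(s["opening"],s["ft_force"],s["tcp_pos"],s["qd"].round(3))
E
```

```text
shift cm [-0.5   0.05  0.24] turn [-0.04 -0.19 -0.03]
0.04688950660193605 [ 0.64237188  0.38804011 -0.587216  ] [ 0.56434103 -0.00881131  0.02762358] [ 0.    -0.001 -0.001 -0.001 -0.     0.   ]
```

Request:
jog_arm --series "0 0 2.5 0 0 0 3.5;0 0 3 0 0 0 3.5;0 0 3 0 0 0 3.5;0 0 3 0 0 0 3.5;-1.2 -2.8 1 0 0 0 3.5;-1.2 -2.8 1 0 0 0 3.5;-1.2 -2.8 0 0 0 0 3.5;-1.2 -2.8 0 0 0 0 3.5;-1.2 -2.8 0 0 0 0 3.5;-1.2 -2.8 0 0 0 0 3.5;0 0 0 0 0 0 3.5"

```text
t: 6.03
tcp_pos: [0.4766, -0.1781, 0.1556]
eef_rot: [1.258, 1.194, -1.29]
ft_force: [0.2, 0.4, -2.3]
opening: 0.0471
```

```bash
python3 - <<'E'
from h import *
p,d,c,s=shot("wrist"); print(s["opening"],s["ft_force"],s["tcp_pos"])
np.savez("pics/w3.npz",p=p,d=d,R=c["R"],t=c["t"],mtx=c["mtx"])
im=rectify(p,c,.030,.33,.70,-.40,-.05,.0008)
cv2.imwrite("pics/t3.png",np.hstack([cv2.resize(im,None,fx=.8,fy=.8),cv2.resize(p,None,fx=.7,fy=.7)[:370] if 0 else cv2.resize(p,(440,int(im.shape[0]*.8)))])[:,:,::-1])
delta(s,(.451,-.288,.1),-5)
E
```

```text
0.04710965605649342 [ 0.18841518  0.40297468 -2.31573848] [ 0.47657402 -0.17814348  0.15555008]Traceback (most recent call last):
  File "<stdin>", line 5, in <module>
    return _nx.concatenate(arrs, 1, dtype=dtype, casting=casting)
           ~~~~~~~~~~~~~~~^^^^^^^^^^^^^^^^^^^^^^^^^^^^^^^^^^^^^^^
ValueError: all the input array dimensions except for the concatenation axis must match exactly, but along dimension 0, the array at index 0 has size 370 and the array at index 1 has size 369
```

```bash
python3 - <<'E'
from h import *
s=r.get_state(); delta(s,(.449,-.290,.1),-4.5)
f=np.load("pics/scene0.npz"); P,C=cloud(f["p"],f["d"],r.get_calibration("scene"))
print(*rect(P,(.34,.55,-.4,-.2),.024,.034)); print(*rect(P,(.34,.55,-.4,-.2),.002,.007))
f=np.load("pics/side0.npz"); P,C=cloud(f["p"],f["d"],r.get_calibration("side"))
print(*rect(P,(.34,.53,-.385,-.2),.024,.033)); print(*rect(P,(.37,.53,-.36,-.22),.002,.007))
E
```

```text
shift cm [ -2.82 -11.43  -5.52] turn [-0.47 -1.68  0.13]
[ 446.1 -292.4] [153.6 156.2] 85.1 277 27.3
[ 447.5 -287.7] [156.5 212.5] 87.0 700 3.5
[ 440.9 -294.3] [154.1 150.5] 84.7 434 28.8
[ 450.1 -288.7] [136.1 159.6] 89.6 1872 4.0
```

Both cameras put the tray at about (0.444,-0.293), yaw about -5°.

Request:
jog_arm --series "-0.8 -3 0 -0.5 -1.6 -0.2 3.5;-0.8 -3 -0.5 0 0 0 3.5;-0.8 -3 -1 0 0 0 3.5;-0.8 -2.5 -1.5 0 0 0 3.5;0 0 -2.5 0 0 0 3.5;0 0 -2.5 0 0 0 3.5;0 0 0 0 0 0 3.5;0 0 0 0 0 0 3.5"

```text
t: 6.75
tcp_pos: [0.4433, -0.287, 0.068]
eef_rot: [1.272, 1.181, -1.265]
ft_force: [0.5, -0.7, -2.6]
opening: 0.047
```

```bash
python3 - <<'E'
from h import *
s=r.get_state(); delta(s,(.445,-.292,.006),-5); print(s["tcp_pos"],s["ft_force"])
E
```

```text
shift cm [ 0.17 -0.5  -6.2 ] turn [-0.58 -0.18 -0.52]
[ 0.44332472 -0.28703985  0.06801048] [ 0.47828652 -0.68976707 -2.55520918]
```

Request:
jog_arm --series "0.2 -0.5 -2 -0.6 0 -0.5 3.5;0 0 -2 0 0 0 3.5;0 0 -1.2 0 0 0 3.5;0 0 -0.5 0 0 0 3.5;0 0 -0.4 0 0 0 3.5;0 0 -0.2 0 0 0 3.5;0 0 0 0 0 0 3.5"

```text
t: 7.33
tcp_pos: [0.4506, -0.2892, 0.0096]
eef_rot: [1.267, 1.166, -1.267]
ft_force: [-0.7, 0.8, -3.8]
opening: 0.0472
```

Request:
jog_arm --series "0 0 -0.4 0 0 0 3.5;0 0 0 0 0 0 6.6;0 0 0 0 0 0 6.6;0 0 0 0 0 0 6.6;0 0 2 0 0 0 6.6;0 0 4 0 0 0 6.6;0 0 4 0 0 0 6.6;0 0 4 0 0 0 6.6;0 3 3 0 0 0 6.6;0 4 3 0 0 0 6.6;0 4 0 0 0 2 6.6;0 4 0 0 0 2 6.6"

```text
t: 8.33
tcp_pos: [0.4544, -0.1527, 0.22]
eef_rot: [1.225, 1.167, -1.214]
ft_force: [0.2, 0.7, -0.7]
opening: 0.066
```

Request:
jog_arm --series "0 4 0 0 0 2 6.6;0 4 0 0 0 2 6.6;0 4 0 0 0 2 6.6;0 4 0 0 0 2 6.6;0 4 0 0 0 2 6.6;0 4 0 0 0 2 6.6;0 4 0 0 0 2 6.6;0 4 0 0 0 2 6.6;0 2 0 0 0 0 6.6;0 0 0 0 0 0 6.6;0 0 0 0 0 0 6.6"

```text
t: 9.25
tcp_pos: [0.4577, 0.2083, 0.2404]
eef_rot: [1.028, 1.267, -0.958]
ft_force: [0.2, -0.7, 0.6]
opening: 0.0662
```

```bash
python3 - <<'E'
from h import *
p,d,c,s=shot("wrist"); print(s["opening"],s["ft_force"],s["tcp_pos"])
np.savez("pics/w4.npz",p=p,d=d,R=c["R"],t=c["t"],mtx=c["mtx"])
P,C=cloud(p,d,c)
print(*rect(P,(.4,.57,.22,.42),.038,.055)); print(*rect(P,(.37,.59,.2,.45),.0035,.007)); 
im=rectify(p,c,.005,.37,.62,.18,.44,.001)
cv2.imwrite("pics/p4.png",np.hstack([cv2.resize(im,(260,250)),cv2.resize(p,(333,250))])[:,:,::-1])
delta(s,(.483,.315,.2),16)
p,d,c,s=shot("side"); np.savez("pics/side1.npz",p=p,d=d); P,C=cloud(p,d,c); print("dolly",*rect(P,(.38,.52,-.36,-.22),.036,.06))
E
```

```text
0.06617719421031341 [ 0.24230166 -0.71420182  0.64429848] [0.45770115 0.2082763  0.2404256 ]
[484.  317.2] [12.2 69.9] 15.2 1147 44.0
[444.  300.2] [190.3 156.9] 15.1 14637 4.4
shift cm [ 2.53 10.67 -4.04] turn [0.11 4.15 0.08]
dolly [ 449.7 -295.4] [96.1 44.6] 86.1 547 43.2
```

View pics/p4.png

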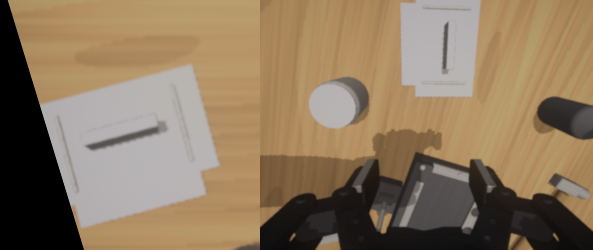

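The dolly now lies flat in the tray, top at 43–44 mm. The left crop shows the plate's rib mid at (122,133), with the narrow tongue edge towards the robot. Fit: rib (484,317) mm, yaw 15.2°.

Request:
jog_arm --series "0.6 2.7 -2 0 2 0 5;0.6 2.7 -2 0 2 -0.4 5;0.6 2.7 -2 0 0 -0.4 5;0.6 2.6 -2 0 0 0 5;0 0 -3 0 0 0 5;0 0 -3 0 0 0 5;0 0 0 0 0 0 5;0 0 0 0 0 0 5"

```text
t: 10.02
tcp_pos: [0.4904, 0.3056, 0.1019]
eef_rot: [1.036, 1.299, -1.025]
ft_force: [0.1, -0.2, 1.3]
opening: 0.05
```

```bash
python3 - <<'E'
from h import *
s=r.get_state(); delta(s,(.484,.317,.014),15.2); print(s["tcp_pos"],s["ft_force"])
E
```

```text
shift cm [-0.64  1.14 -8.79] turn [0.16 0.8  1.59]
[0.49039467 0.30558912 0.10194146] [ 0.05278044 -0.21294538  1.33376525]
```

Request:
jog_arm --series "-0.6 1.1 0 0.2 0.8 1.6 5;0 0 -2 0 0 0 5;0 0 -2 0 0 0 5;0 0 -1 0 0 0 5;0 0 0 0 0 0 5;0 0 0 0 0 0 5"

```text
t: 10.52
tcp_pos: [0.4916, 0.3178, 0.0648]
eef_rot: [1.026, 1.318, -0.998]
ft_force: [1.1, -0.4, 0.3]
opening: 0.0497
```

```bash
python3 - <<'E'
from h import *
s=r.get_state(); delta(s,(.484,.317,.014),15.2); print(s["tcp_pos"],s["ft_force"])
E
```

```text
shift cm [-0.76 -0.08 -5.08] turn [-0.62  0.79  0.08]
[0.49161193 0.31776346 0.06477852] [ 1.12235122 -0.41582447  0.30679984]
```

Request:
jog_arm --series "-0.8 0 -1.5 -0.6 0.8 0 5;-0.3 0 -1.5 0 0 0 5;-0.3 0 -1.5 0 0.3 0 5;-0.2 0 -0.5 0 0.3 0 5;0 0 -0.3 0 0 0 5;0 0 0 0 0 0 5;0 0 0 0 0 0 5"

```text
t: 11.1
tcp_pos: [0.4774, 0.3201, 0.0149]
eef_rot: [1.013, 1.329, -1.013]
ft_force: [0.3, 0.3, -0.6]
opening: 0.0499
```

```bash
python3 - <<'E'
from h import *
s=r.get_state(); delta(s,(.484,.317,.014),15.2); print(s["tcp_pos"],s["ft_force"])
E
```

```text
shift cm [ 0.66 -0.31 -0.09] turn [-0.23 -0.29  0.05]
[0.4773904  0.32013342 0.01485501] [ 0.31458723  0.30330607 -0.61303175]
```

Request:
jog_arm --series "0.6 -0.3 0 -0.2 -0.3 0 5;0 0 0 0 0 0 5;0 0 0 0 0 0 0.8;0 0 0 0 0 0 0.8;0 0 0 0 0 0 0.8;0 0 0 0 0 0 0.8;0 0 0 0 0 0 0.8;0 0 0 0 0 0 0.8;0 0 0 0 0 0 0.8" --force 100

```text
t: 11.85
tcp_pos: [0.486, 0.3174, 0.0174]
eef_rot: [1.016, 1.32, -1.009]
ft_force: [0.6, -0.1, -0.3]
opening: 0.0107
```

```bash
python3 - <<'E'
from h import *
s=r.get_state(); delta(s,(.484,.317,.014),15.2); print(s["tcp_pos"],s["ft_force"],s["opening"])
E
```

```text
shift cm [-0.2  -0.04 -0.34] turn [-0.12  0.24  0.08]
[0.48600455 0.31743072 0.0174036 ] [ 0.60315106 -0.12753046 -0.26092795] 0.010682198999447856
```

```bash
cat >> h.py <<'E'
B0=np.array([.5708,.0017,0]);BY=-3.74; RB=Rot.from_euler("z",BY,degrees=True)
GZ=.0174
def plate_now(s,gz=GZ):
    R=Rot.from_rotvec(s["eef_rot"]).as_matrix(); x,z=R[:,1],-R[:,0]; o=s["tcp_pos"]-gz*z
    tg=o-.078*x
    print("plate tongue bed mm",(RB.inv().apply(tg-B0)*1000).round(1),"origin",(RB.inv().apply(o-B0)*1000).round(1),"tilt deg",np.degrees(np.arcsin(x[2])).round(2),"yaw",(np.degrees(np.arctan2(x[1],x[0]))-BY).round(2),"F",s["ft_force"].round(1),"open",s["opening"].round(4))
def to_plate(s,tip,tilt,gz=GZ):
    "tip bed mm"
    a=np.radians(tilt); t=np.array([np.cos(a),0,np.sin(a)]); n=np.array([-np.sin(a),0,np.cos(a)])
    tcp=B0+RB.apply(np.array(tip)/1000+.078*t+gz*n); delta(s,tcp,BY,tilt)
E
python3 -c "
from h import *
s=r.get_state(); plate_now(s); to_plate(s,(-50,0,120),12)"
```

```text
Traceback (most recent call last):
  File "h.py", line 40, in plate_now
    print("plate tongue bed mm",(RB.inv().apply(tg-B0)*1000).round(1),"origin",(RB.inv().apply(o-B0)*1000).round(1),"tilt deg",np.degrees(np.arcsin(x[2])).round(2),"yaw",(np.degrees(np.arctan2(x[1],x[0]))-BY).round(2),"F",s["ft_force"].round(1),"open",s["opening"].round(4))
                                                                                                                                                                                                                                                            ^^^^^^^^^^^^^^^^^^
AttributeError: 'float' object has no attribute 'round'
```

Request:
jog_arm --series "0 0 2 0 0 0 0.8;0 0 3 0 0 0 0.8;0 0 3 0 0 0 0.8;0 0 3 0 0 0 0.8;0 0 3 0 0 0 0.8;0 0 1 0 0 0 0.8;0 0 0 0 0 0 0.8"

```text
t: 12.43
tcp_pos: [0.4765, 0.3127, 0.1608]
eef_rot: [0.999, 1.331, -1.028]
ft_force: [1.0, -0.1, -3.4]
opening: 0.0104
```

```bash
python3 -c "
from h import *
s=r.get_state(); plate_now(s); to_plate(s,(-50,0,100),12)"
```

```text
Traceback (most recent call last):
  File "h.py", line 40, in plate_now
    print("plate tongue bed mm",(RB.inv().apply(tg-B0)*1000).round(1),"origin",(RB.inv().apply(o-B0)*1000).round(1),"tilt deg",np.degrees(np.arcsin(x[2])).round(2),"yaw",(np.degrees(np.arctan2(x[1],x[0]))-BY).round(2),"F",s["ft_force"].round(1),"open",s["opening"].round(4))
                                                                                                                                                                                                                                                            ^^^^^^^^^^^^^^^^^^
AttributeError: 'float' object has no attribute 'round'
```

Lifted (−3.4 N matches the plate's weight). I'll fix the helper and carry the plate across.

```bash
sed -i 's/s\["opening"\].round(4)/round(float(s["opening"]),4)/' h.py; python3 -c "
from h import *
s=r.get_state(); plate_now(s); to_plate(s,(-50,0,100),12)"
```

```text
plate tongue bed mm [-188.5  278.7  144.8] origin [-114.7  304.   143.4] tilt deg -1.09 yaw 18.88 F [ 1.  -0.1 -3.4] open 0.0104
shift cm [ 11.7  -31.24  -2.75] turn [  1.56 -13.06 -18.77]
```

Request:
jog_arm --series "1 -2.5 0 0 -1.2 -1.9 0.8;1 -2.8 0 0 -1.2 -1.9 0.8;1 -2.8 0 0 -1.2 -1.9 0.8;1 -2.8 0 0 -1.2 -1.9 0.8;1 -2.8 0 0 -1.2 -1.9 0.8;1 -2.8 0 0 -1.2 -1.9 0.8;1 -2.8 0 0 -1.2 -1.9 0.8;1 -2.8 0 0 -1.2 -1.9 0.8;1 -2.8 0 0 -1.2 -1.9 0.8;1 -2.5 0 0 -1.2 -1.9 0.8;0 0 0 0 0 0 0.8;0 0 0 0 0 0 0.8"

```text
t: 13.43
tcp_pos: [0.5626, 0.0264, 0.1249]
eef_rot: [1.31, 1.033, -1.171]
ft_force: [0.0, 0.1, -3.3]
opening: 0.0103
```

```bash
python3 -c "
from h import *
s=r.get_state(); plate_now(s); to_plate(s,(-52,0,80),12)"
```

```text
plate tongue bed mm [-84.3  24.6  95.9] origin [ -7.2  23.6 107.7] tilt deg 8.72 yaw -0.76 F [ 0.   0.1 -3.3] open 0.0103
shift cm [ 2.88 -2.6  -1.17] turn [ 1.37 -3.39  1.06]
```

Request:
jog_arm --series "1.5 -1.3 0 0.7 -1.7 0.5 0.8;1.4 -1.3 0 0.7 -1.7 0.5 0.8;0 0 0 0 0 0 0.8;0 0 0 0 0 0 0.8"

```text
t: 13.77
tcp_pos: [0.5857, 0.0023, 0.114]
eef_rot: [1.338, 1.033, -1.111]
ft_force: [0.4, -0.2, -4.4]
opening: 0.0102
```

```bash
python3 -c "
from h import *
s=r.get_state(); plate_now(s); to_plate(s,(-56,0,34),12)"
```

```text
plate tongue bed mm [-58.4   1.4  81.9] origin [18.1  1.6 96.9] tilt deg 11.07 yaw 0.14 F [ 0.4 -0.2 -4.4] open 0.0102
shift cm [ 0.18 -0.17 -4.67] turn [-0.26 -0.92 -0.18]
```

Request:
jog_arm --series "0.4 -0.2 -1 0 -0.5 0 0.8;0 0 -1 0 -0.4 0 0.8;0 0 -1 0 0 0 0.8;0 0 -0.5 0 0 0 0.8;0 0 0 0 0 0 0.8;0 0 0 0 0 0 0.8"

```text
t: 14.27
tcp_pos: [0.5862, 0.0053, 0.0722]
eef_rot: [1.338, 1.032, -1.1]
ft_force: [0.6, -1.3, -3.2]
opening: 0.0103
```

```bash
python3 -c "
from h import *
s=r.get_state(); plate_now(s); to_plate(s,(-56,0,29),12)"
```

```text
plate tongue bed mm [-57.9   4.2  39.6] origin [18.6  4.7 55.2] tilt deg 11.48 yaw 0.44 F [ 0.6 -1.3 -3.2] open 0.0103
shift cm [ 0.13 -0.47 -1.  ] turn [-0.32 -0.5  -0.5 ]
```

Request:
jog_arm --series "0.1 -0.4 -0.3 -0.3 -0.5 -0.4 0.8;0 0 -0.3 0 0 0 0.8;0 0 0 0 0 0 0.8;0 0 0 0 0 0 0.8"

```text
t: 14.6
tcp_pos: [0.5868, 0.002, 0.0664]
eef_rot: [1.342, 1.019, -1.1]
ft_force: [-0.1, 0.7, -3.2]
opening: 0.0102
```

```bash
python3 -c "
from h import *
s=r.get_state(); plate_now(s); to_plate(s,(-77,0,29),12)"
```

```text
plate tongue bed mm [-56.7   1.2  33.2] origin [19.6  1.4 49.3] tilt deg 11.98 yaw 0.15 F [-0.1  0.7 -3.2] open 0.0102
shift cm [-2.03 -0.   -0.41] turn [-0.03 -0.02 -0.16]
```

Request:
jog_arm --series "0 0 -0.4 0 0 0 0.8;0 0 0 0 0 0 0.8;0 0 0 0 0 0 0.8;-0.5 0 0 0 0 0 0.8;-0.4 0 0 0 0 0 0.8;0 0 0 0 0 0 0.8"

```text
t: 15.1
tcp_pos: [0.5768, 0.002, 0.0623]
eef_rot: [1.342, 1.02, -1.101]
ft_force: [-0.4, 0.0, -4.8]
opening: 0.01
```

```bash
python3 -c "
from h import *
s=r.get_state(); plate_now(s); to_plate(s,(-77,0,29),12)"
```

```text
plate tongue bed mm [-66.7   0.5  29.1] origin [ 9.6  0.7 45.3] tilt deg 11.94 yaw 0.14 F [-0.4  0.  -4.8] open 0.01
shift cm [-1.03  0.   -0.  ] turn [-0.04 -0.06 -0.15]
```

Request:
jog_arm --series "-0.5 0 0 0 0 0 0.8;-0.4 0 0 0 0 0 0.8;-0.1 0 0 0 0 0 0.8;0 0 0 0 0 0 0.8;0 0 0 0 0 0 0.8"

```text
t: 15.52
tcp_pos: [0.5652, 0.002, 0.0628]
eef_rot: [1.342, 1.019, -1.1]
ft_force: [0.3, -0.7, -4.5]
opening: 0.0104
```

```bash
python3 -c "
from h import *
s=r.get_state(); plate_now(s); to_plate(s,(-77.5,0,27),6);to_plate(s,(-78,0,26),0)"
```

```text
plate tongue bed mm [-78.3  -0.2  29.5] origin [-2.  -0.1 45.7] tilt deg 11.98 yaw 0.14 F [ 0.3 -0.7 -4.5] open 0.0104
shift cm [ 0.39 -0.02 -1.03] turn [ 0.34  5.97 -0.14]
shift cm [ 0.56 -0.03 -1.94] turn [ 0.73 11.96 -0.14]
```

Request:
jog_arm --series "0.2 0 -0.4 0.1 2 0 0.8;0.2 0 -0.4 0.1 2 0 0.8;0 0 -0.2 0.1 2 -0.1 0.8;0 0 0 0 0 0 0.8;0 0 0 0 0 0 0.8"

```text
t: 15.93
tcp_pos: [0.5707, 0.0018, 0.0534]
eef_rot: [1.301, 1.097, -1.18]
ft_force: [0.3, 0.1, -3.8]
opening: 0.0105
```

```bash
python3 -c "
from h import *
s=r.get_state(); plate_now(s); to_plate(s,(-77.5,0,26.5),2.5);to_plate(s,(-78,0,26),0)"
```

```text
plate tongue bed mm [-75.9   0.   27.9] origin [ 1.7  0.1 36.1] tilt deg 6.0 yaw 0.04 F [ 0.3  0.1 -3.8] open 0.0105
shift cm [-0.02 -0.01 -0.61] turn [ 0.28  3.49 -0.04]
shift cm [ 0.01 -0.01 -1.  ] turn [ 0.45  5.98 -0.04]
```

Request:
jog_arm --series "-0.2 0 -0.3 0.1 1.7 0 0.8;-0.1 0 -0.3 0.1 1.7 0 0.8;0 0 0 0 0 0 0.8;0 0 0 0 0 0 0.8"

```text
t: 16.27
tcp_pos: [0.5691, 0.0017, 0.0485]
eef_rot: [1.277, 1.139, -1.22]
ft_force: [-0.0, 0.3, -3.3]
opening: 0.0107
```

```bash
python3 -c "
from h import *
s=r.get_state(); plate_now(s); to_plate(s,(-78,0,26),0)"
```

```text
plate tongue bed mm [-78.8  -0.2  27.2] origin [-0.9 -0.1 31.1] tilt deg 2.87 yaw 0.05 F [-0.   0.3 -3.3] open 0.0107
shift cm [ 0.17 -0.   -0.51] turn [ 0.27  2.86 -0.05]
```

Request:
jog_arm --series "0.1 0 -0.2 0.1 1.4 0 0.8;0 0 -0.2 0.1 1.4 0 0.8;0 0 0 0 0 0 0.8;0 0 0 0 0 0 0.8"

```text
t: 16.6
tcp_pos: [0.5697, 0.002, 0.0455]
eef_rot: [1.257, 1.174, -1.253]
ft_force: [0.1, 0.3, -5.2]
opening: 0.0101
```

```bash
python3 -c "
from h import *
s=r.get_state(); plate_now(s); to_plate(s,(-78,0,26),0)"
```

```text
plate tongue bed mm [-79.1   0.1  27.8] origin [-1.1  0.2 28.1] tilt deg 0.26 yaw 0.08 F [ 0.1  0.3 -5.2] open 0.0101
shift cm [ 0.11 -0.03 -0.21] turn [ 0.08  0.26 -0.08]
```

Request:
jog_arm --series "0.1 0 -0.2 0.1 0.2 0 0.8;0 0 -0.1 0 0 0 0.8;0 0 0 0 0 0 0.8;0 0 0 0 0 0 0.8"

```text
t: 16.93
tcp_pos: [0.5707, 0.0021, 0.0437]
eef_rot: [1.258, 1.175, -1.252]
ft_force: [-0.3, 0.2, -3.8]
opening: 0.0104
```

```bash
python3 -c "
from h import *
s=r.get_state(); plate_now(s)"
```

```text
plate tongue bed mm [-78.    0.3  25.9] origin [ 0.   0.4 26.3] tilt deg 0.29 yaw 0.1 F [-0.3  0.2 -3.8] open 0.0104
```

Home, z about 26. I'll release, rise and verify from above, moving towards the rack.

Request:
jog_arm --series "0 0 0 0 0 0 4;0 0 0 0 0 0 4;0 0 0 0 0 0 4;0 0 0 0 0 0 4;0 0 1 0 0 0 4;0 0 3 0 0 0 4;0 0 4 0 0 0 4;0 0 4 0 0 0 4;0 0 4 0 0 0 4;0 -2 4 0 0 0 4;0 -3 3 0 0 0 4;0 0 0 0 0 0 4"

```text
t: 17.93
tcp_pos: [0.5666, -0.0442, 0.2846]
eef_rot: [1.256, 1.172, -1.246]
ft_force: [0.6, -0.3, 0.6]
opening: 0.0403
```

Request:
jog_arm --series "0 -3 0 0 0 0 5;0 -3 0 0 0 0 5;0 -2 0 0 0 0 5;0 0 0 0 0 0 5;0 0 0 0 0 0 5"

```text
t: 18.35
tcp_pos: [0.5692, -0.128, 0.2957]
eef_rot: [1.262, 1.156, -1.235]
ft_force: [0.1, 0.6, -0.5]
opening: 0.0498
```

```bash
python3 - <<'E'
from h import *
p,d,c,s=shot("wrist"); print(s["t"],s["tcp_pos"],s["ft_force"]); delta(s,(.6,0,.25),-4)
np.savez("pics/w5.npz",p=p,d=d,R=c["R"],t=c["t"],mtx=c["mtx"])
P,C=cloud(p,d,c)
def bf(X): return RB.inv().apply(X-B0)
Q=bf(P); top_=(abs(Q[:,0])<.05)&(abs(Q[:,1])<.08)&(abs(Q[:,2]-.031)<.008)
A=np.c_[Q[top_][:,:2],np.ones(top_.sum())]; k=np.linalg.lstsq(A,Q[top_][:,2],rcond=None)[0]; print("plate plane",k)
rr=(Q[:,0]>.056)&(Q[:,0]<.088)&(Q[:,1]>-.1)&(Q[:,1]<.1)&(Q[:,2]>.025)&(Q[:,2]<.04); print("rail z",np.median(Q[rr,2]))
print("rib",*rect(Q,(-.04,.04,-.06,.06),.064,.08))
cv2.imwrite("pics/w5.png",p[:,:,::-1])
E
```

```text
18.35 [ 0.56918345 -0.12799666  0.2956599 ] [ 0.1437436   0.61845251 -0.53492252]
shift cm [ 3.08 12.8  -4.57] turn [ 0.34  1.58 -0.58]
plate plane [ 0.00041022 -0.00089402  0.03019617]
rail z 0.031051256413567412
rib [-0.1  1. ] [11.3 70.3] 0.0 971 70.2
```

View pics/w5.png

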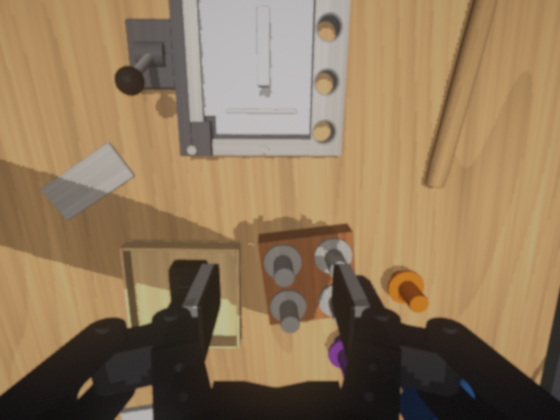

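The plate lies flat at home (rib at bed (-0.1, 1.0), slope below 0.001). The view also shows the rack pins at (285,265), (333,255), (290,305) and (335,300). Now a closer look at the rack.

Request:
jog_arm --series "1.5 -2.5 0 0 0.8 0 5;1.5 -2.5 0 0 0.8 0 5;1.5 -2.5 0 0 0 0 5;0 0 0 0 0 0 5;0 0 0 0 0 0 5"

```text
t: 18.82
tcp_pos: [0.6133, -0.1973, 0.2913]
eef_rot: [1.242, 1.193, -1.255]
ft_force: [-1.4, 0.7, 0.6]
opening: 0.0502
```

```bash
cat >> h.py <<'E'
def circles(p,c,z,box,rmin,rmax,md,p2=12,s=.0005):
    im=rectify(p,c,z,*box,s); g=cv2.GaussianBlur(cv2.cvtColor(im,cv2.COLOR_RGB2GRAY),(5,5),0)
    h=cv2.HoughCircles(g,cv2.HOUGH_GRADIENT,1,md/s,param1=80,param2=p2,minRadius=int(rmin/s),maxRadius=int(rmax/s))
    if h is not None:
        for q in h[0][:6]: print("  circ",np.round([(box[1]-q[1]*s)*1000,(box[3]-q[0]*s)*1000,q[2]*s*1000],1))
    return im
E
python3 - <<'E'
from h import *
f=np.load("pics/w5.npz"); print("bores w5"); circles(f["p"],f,.032,(.615,.665,-.11,.12),.011,.015,.04)
for i,y in enumerate((-81,-27,27,81)): print(i,(B0+RB.apply([.0695,y/1000,.032])).round(4))
p,d,c,s=shot("wrist"); print(s["tcp_pos"])
np.savez("pics/w6.npz",p=p,d=d,R=c["R"],t=c["t"],mtx=c["mtx"])
P,C=cloud(p,d,c); print("rack",*rect(P,(.53,.7,-.36,-.2),.028,.037))
box=(.54,.69,-.35,-.19)
print("collar"); im=circles(p,c,.040,box,.022,.026,.05); print("head"); im2=circles(p,c,.080,box,.0105,.0145,.05,10)
m=(P[:,2]>.072)&(P[:,2]<.085)&(P[:,0]>.54)&(P[:,0]<.69)&(P[:,1]>-.35)&(P[:,1]<-.2); q=P[m]
from scipy.cluster.hierarchy import fcluster,linkage
q=q[::3]; l=fcluster(linkage(q[:,:2]),.008,"distance")
for i in set(l):
    if (l==i).sum()>10: print("top",(q[l==i].mean(0)*1000).round(1),cv2.minEnclosingCircle(q[l==i][:,:2].astype(np.float32)*1000))
cv2.imwrite("pics/k6.png",np.hstack([im,im2])[:,:,::-1])
E
```

```text
bores w5
  circ [637.8 -31.3  12.9]
  circ [634.8 -83.3  12.1]
  circ [641.8  23.2  12.4]
0 [ 0.6349 -0.0837  0.032 ]
1 [ 0.6384 -0.0298  0.032 ]
2 [0.6419 0.0241 0.032 ]
3 [0.6454 0.078  0.032 ]
[ 0.61334578 -0.19734055  0.29133146]
rack [ 612.2 -270.9] [120.2 120.9] 3.5 4381 33.1
collar
  circ [ 578.8 -241.3   23.5]
  circ [ 642.8 -236.8   23.2]
head
  circ [ 582.7 -230.8   10.8]
  circ [ 640.2 -226.8   10.9]
top [ 646.  -299.    78.6] ((646.099365234375, -300.5753173828125), 11.886784553527832)
top [ 582.7 -303.    78.6] ((582.2960815429688, -304.0845642089844), 12.09605598449707)
top [ 579.  -239.6   78.7] ((578.7691650390625, -240.49769592285156), 11.827216148376465)
top [ 642.1 -235.7   78.8] ((642.2694091796875, -236.62844848632812), 11.79716682434082)
```

View pics/k6.png

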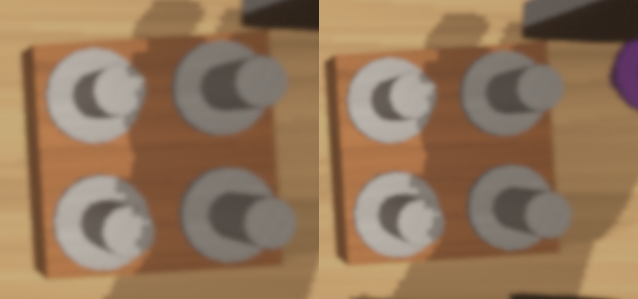

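Depth tops agree with the rack fit: the pins are at (642.2,-236.7), (578.5,-240.7), (646.1,-300.6) and (582.3,-304.3) mm. The crop shows all four collars clearly. First pin goes to the far bore 3.

```bash
cat >> h.py <<'E'
PINS=dict(B=(.6422,-.2367),A=(.5785,-.2407),D=(.6461,-.3006),C=(.5823,-.3043))
def bore(i): return (B0+RB.apply([.0695,(-.081,-.027,.027,.081)[i],0]))[:2]
def go(xy,z,ang=-3.7):
    s=r.get_state(); delta(s,(xy[0],xy[1],z),ang); print("t",round(float(s["t"]),2),"F",s["ft_force"].round(1),"open",round(float(s["opening"]),4),"tcp",s["tcp_pos"].round(4))
E
python3 -c "
from h import *
go(PINS['B'],.13)"
```

```text
shift cm [  2.9   -3.93 -16.06] turn [-0.03 -0.65 -0.78]
t 18.87 F [-0.2  0.3 -0.4] open 0.0503 tcp [ 0.6132 -0.1974  0.2906]
```

Request:
jog_arm --series "1 -1.3 -3 0 -0.6 -0.8 4.5;1 -1.3 -3 0 0 0 4.5;0.8 -1.3 -3 0 0 0 4.5;0 0 -3 0 0 0 4.5;0 0 -3 0 0 0 4.5;0 0 0 0 0 0 4.5;0 0 0 0 0 0 4.5"

```text
t: 19.45
tcp_pos: [0.6404, -0.2252, 0.1429]
eef_rot: [1.253, 1.177, -1.243]
ft_force: [-0.1, -0.0, 1.5]
opening: 0.045
```

```bash
python3 -c "
from h import *
go(PINS['B'],.05)"
```

```text
shift cm [ 0.18 -1.15 -9.29] turn [ 0.01  0.48 -0.61]
t 19.45 F [-0.1 -0.   1.5] open 0.045 tcp [ 0.6404 -0.2252  0.1429]
```

Request:
jog_arm --series "0.2 -1.2 -1 0 0.5 -0.6 4.5;0 0 -2 0 0 0 4.5;0 0 -2 0 0 0 4.5;0 0 0 0 0 0 4.5;0 0 0 0 0 0 4.5"

```text
t: 19.87
tcp_pos: [0.6478, -0.2343, 0.1082]
eef_rot: [1.255, 1.164, -1.243]
ft_force: [0.3, 0.2, -0.1]
opening: 0.0453
```

```bash
python3 -c "
from h import *
go(PINS['B'],.05)"
```

```text
shift cm [-0.56 -0.24 -5.82] turn [ 0.41  0.95 -0.33]
t 19.87 F [ 0.3  0.2 -0.1] open 0.0453 tcp [ 0.6478 -0.2343  0.1082]
```

Request:
jog_arm --series "-0.6 -0.3 -1 0.4 0.9 -0.3 4.5;-0.1 0 -1.5 0 0.3 0 4.5;-0.1 0 -1.5 0 0.3 0 4.5;0 0 -0.8 0 0 0 4.5;0 0 -0.5 0 0 0 4.5;0 0 0 0 0 0 4.5;0 0 0 0 0 0 4.5"

```text
t: 20.45
tcp_pos: [0.6429, -0.2381, 0.0597]
eef_rot: [1.252, 1.176, -1.258]
ft_force: [0.1, 0.4, 0.6]
opening: 0.0451
```

```bash
python3 -c "
from h import *
go(PINS['B'],.05)"
```

```text
shift cm [-0.07  0.14 -0.97] turn [ 0.27 -0.05 -0.08]
t 20.45 F [0.1 0.4 0.6] open 0.0451 tcp [ 0.6429 -0.2381  0.0597]
```

Request:
jog_arm --series "0 0.1 -0.4 0.2 0 0 4.5;0 0 -0.4 0 0 0 4.5;0 0 0 0 0 0 4.5;0 0 0 0 0 0 1.8;0 0 0 0 0 0 1.8;0 0 0 0 0 0 1.8;0 0 0 0 0 0 1.8;0 0 0 0 0 0 1.8" --force 80

```text
t: 21.12
tcp_pos: [0.6429, -0.2371, 0.0513]
eef_rot: [1.255, 1.179, -1.257]
ft_force: [-0.0, -0.7, -0.5]
opening: 0.022
```

```bash
python3 -c "
from h import *
go(PINS['B'],.05)"
```

```text
shift cm [-0.07  0.04 -0.13] turn [ 0.05 -0.05 -0.08]
t 21.12 F [-0.  -0.7 -0.5] open 0.022 tcp [ 0.6429 -0.2371  0.0513]
```

Request:
jog_arm --series "0 0 2 0 0 0 1.8;0 0 2 0 0 0 1.8;0 0 2.5 0 0 0 1.8;0 0 2.5 0 0 0 1.8;0 2 1 0 0 0 1.8;0 4 0 0 0 0 1.8;0 4 0 0 0 0 1.8;0 4 0 0 0 0 1.8;0 4 0 0 0 0 1.8;0 4 0 0 0 0 1.8;0 4 0 0 0 0 1.8;0 0 0 0 0 0 1.8"

```text
t: 22.12
tcp_pos: [0.6391, 0.0295, 0.1501]
eef_rot: [1.263, 1.177, -1.265]
ft_force: [0.4, -0.1, -1.7]
opening: 0.0219
```

```bash
python3 -c "
from h import *
go(bore(3),.11)"
```

```text
shift cm [ 0.63  4.85 -4.01] turn [-0.12 -0.17  0.52]
t 22.12 F [ 0.4 -0.1 -1.7] open 0.0219 tcp [0.6391 0.0295 0.1501]
```

Request:
jog_arm --series "0.3 2.5 0 0 0 0.3 1.8;0.3 2.2 -0.8 0 0 0.2 1.8;0 0 -1.5 0 0 0 1.8;0 0 -1.5 0 0 0 1.8;0 0 0 0 0 0 1.8;0 0 0 0 0 0 1.8"

```text
t: 22.62
tcp_pos: [0.6445, 0.0838, 0.1109]
eef_rot: [1.25, 1.186, -1.251]
ft_force: [-0.3, -0.6, -0.8]
opening: 0.0218
```

```bash
python3 -c "
from h import *
go(bore(3),.085)"
```

```text
shift cm [ 0.09 -0.59 -2.59] turn [-0.11 -0.14 -0.54]
t 22.62 F [-0.3 -0.6 -0.8] open 0.0218 tcp [0.6445 0.0838 0.1109]
```

Request:
jog_arm --series "0.1 -0.6 -1 -0.1 0 -0.5 1.8;0 0 -1 0 0 0 1.8;0 0 -0.4 0 0 0 1.8;0 0 0 0 0 0 1.8;0 0 0 0 0 0 1.8"

```text
t: 23.03
tcp_pos: [0.6462, 0.0747, 0.0859]
eef_rot: [1.258, 1.177, -1.261]
ft_force: [-0.3, -1.1, -3.0]
opening: 0.0223
```

```bash
python3 -c "
from h import *
go(bore(3),.051)"
```

```text
shift cm [-0.08  0.33 -3.49] turn [ 0.04 -0.08  0.2 ]
t 23.03 F [-0.3 -1.1 -3. ] open 0.0223 tcp [0.6462 0.0747 0.0859]
```

Request:
jog_arm --series "-0.1 0.3 0 0 0 0.2 1.8;0 0 0 0 0 0 1.8;0 0 -0.6 0 0 0 1.8;0 0 -0.6 0 0 0 1.8;0 0 0 0 0 0 1.8;0 0 0 0 0 0 1.8"

```text
t: 23.53
tcp_pos: [0.6464, 0.0776, 0.0748]
eef_rot: [1.258, 1.176, -1.255]
ft_force: [0.0, 0.1, -1.5]
opening: 0.0218
```

```bash
python3 -c "
from h import *
go(bore(3),.051)"
```

```text
shift cm [-0.09  0.04 -2.38] turn [0.03 0.12 0.02]
t 23.53 F [ 0.   0.1 -1.5] open 0.0218 tcp [0.6464 0.0776 0.0748]
```

Request:
jog_arm --series "-0.1 0 -0.6 0 0.1 0 1.8;0 0 -0.6 0 0 0 1.8;0 0 -0.6 0 0 0 1.8;0 0 -0.4 0 0 0 1.8;0 0 0 0 0 0 1.8;0 0 0 0 0 0 1.8"

```text
t: 24.03
tcp_pos: [0.6446, 0.0777, 0.0494]
eef_rot: [1.256, 1.178, -1.258]
ft_force: [-0.3, -0.7, -0.8]
opening: 0.022
```

```bash
python3 -c "
from h import *
go(bore(3),.0495)"
```

```text
shift cm [0.09 0.03 0.01] turn [ 0.03 -0.08  0.01]
t 24.03 F [-0.3 -0.7 -0.8] open 0.022 tcp [0.6446 0.0777 0.0494]
```

Request:
jog_arm --series "0 0 0 0 0 0 4.5;0 0 0 0 0 0 4.5;0 0 0 0 0 0 4.5;0 0 2 0 0 0 4.5;0 0 3 0 0 0 4.5;0 0 3.5 0 0 0 4.5;0 -2 1.5 0 0 0 4.5;-1 -3.8 0 0 0 0 4.5;-1 -3.8 0 0 0 0 4.5;-1 -3.8 0 0 0 0 4.5;-1 -3.8 0 0 0 0 4.5;-1 -3.8 0 0 0 0 4.5"

```text
t: 25.03
tcp_pos: [0.5986, -0.1308, 0.1647]
eef_rot: [1.253, 1.171, -1.23]
ft_force: [1.0, 0.0, 0.3]
opening: 0.0448
```

Request:
jog_arm --series "-1 -3.8 0 0 0 0 4.5;-1 -3.8 0 0 0 0 4.5;0 -2 0 0 0 0 4.5;0 0 0 0 0 0 4.5;0 0 0 0 0 0 4.5"

```text
t: 25.45
tcp_pos: [0.5765, -0.2418, 0.1715]
eef_rot: [1.259, 1.151, -1.234]
ft_force: [-0.0, 0.8, 0.3]
opening: 0.0448
```

```bash
python3 -c "
from h import *
go(PINS['A'],.1)"
```

```text
shift cm [ 0.2   0.11 -7.15] turn [ 0.62  1.74 -0.33]
t 25.45 F [-0.   0.8  0.3] open 0.0448 tcp [ 0.5765 -0.2418  0.1715]
```

Request:
jog_arm --series "0.2 0.1 -1 0.6 1.7 -0.3 4.5;0 0 -2 0 0 0 4.5;0 0 -2 0 0 0 4.5;0 0 -1.5 0 0 0 4.5;0 0 0 0 0 0 4.5;0 0 0 0 0 0 4.5"

```text
t: 25.95
tcp_pos: [0.583, -0.2359, 0.1107]
eef_rot: [1.255, 1.172, -1.246]
ft_force: [0.5, 0.7, 0.4]
opening: 0.045
```

```bash
python3 -c "
from h import *
go(PINS['A'],.051)"
```

```text
shift cm [-0.45 -0.48 -5.97] turn [ 0.14  0.56 -0.35]
t 25.95 F [0.5 0.7 0.4] open 0.045 tcp [ 0.583  -0.2359  0.1107]
```

Request:
jog_arm --series "-0.5 -0.5 -1 0.1 0.6 -0.3 4.5;-0.1 0 -1.5 0 0.2 0 4.5;-0.1 0 -1.5 0 0.2 0 4.5;0 0 -0.8 0 0 0 4.5;0 0 -0.5 0 0 0 4.5;0 0 0 0 0 0 4.5;0 0 0 0 0 0 4.5"

```text
t: 26.53
tcp_pos: [0.5781, -0.24, 0.0579]
eef_rot: [1.25, 1.179, -1.258]
ft_force: [0.5, -0.8, 0.7]
opening: 0.045
```

```bash
python3 -c "
from h import *
go(PINS['A'],.051)"
```

```text
shift cm [ 0.04 -0.07 -0.69] turn [ 0.19 -0.17 -0.21]
t 26.53 F [ 0.5 -0.8  0.7] open 0.045 tcp [ 0.5781 -0.24    0.0579]
```

Request:
jog_arm --series "0 -0.1 -0.4 0.2 -0.2 -0.2 4.5;0 0 -0.3 0 0 0 4.5;0 0 0 0 0 0 4.5;0 0 0 0 0 0 1.8;0 0 0 0 0 0 1.8;0 0 0 0 0 0 1.8;0 0 0 0 0 0 1.8;0 0 0 0 0 0 1.8"

```text
t: 27.2
tcp_pos: [0.5792, -0.2421, 0.0529]
eef_rot: [1.258, 1.174, -1.255]
ft_force: [-0.3, -0.7, -0.1]
opening: 0.0217
```

```bash
python3 -c "
from h import *
go(PINS['A'],.05)"
```

```text
shift cm [-0.07  0.14 -0.29] turn [0.08 0.23 0.04]
t 27.2 F [-0.3 -0.7 -0.1] open 0.0217 tcp [ 0.5792 -0.2421  0.0529]
```

Request:
jog_arm --series "0 0 2 0 0 0 1.8;0 0 2 0 0 0 1.8;0 0 2.5 0 0 0 1.8;0 0 2.5 0 0 0 1.8;0.5 2 1 0 0 0 1.8;1 3.8 0 0 0 0 1.8;1 3.8 0 0 0 0 1.8;1 3.8 0 0 0 0 1.8;1 3.8 0 0 0 0 1.8;1 3.8 0 0 0 0 1.8;1 3.5 0 0 0 0 1.8;0 0 0 0 0 0 1.8"

```text
t: 28.2
tcp_pos: [0.6429, 0.0111, 0.1518]
eef_rot: [1.266, 1.173, -1.262]
ft_force: [-0.6, -0.8, -1.8]
opening: 0.0215
```

```bash
python3 -c "
from h import *
go(bore(2)-[0,.0014],.11)"
```

```text
shift cm [-0.1   1.16 -4.18] turn [-0.12  0.07  0.6 ]
t 28.2 F [-0.6 -0.8 -1.8] open 0.0215 tcp [0.6429 0.0111 0.1518]
```

Request:
jog_arm --series "-0.1 0.7 0 0 0 0.6 1.8;0 0 -1.5 0 0 0 1.8;0 0 -1.5 0 0 0 1.8;0 0 -1.5 0 0 0 1.8;0 0 -1 0 0 0 1.8;0 0 0 0 0 0 1.8;0 0 0 0 0 0 1.8"

```text
t: 28.78
tcp_pos: [0.6406, 0.0213, 0.0934]
eef_rot: [1.253, 1.184, -1.251]
ft_force: [-0.1, -0.4, -1.7]
opening: 0.0217
```

```bash
python3 -c "
from h import *
go(bore(2)-[0,.0014],.084)"
```

```text
shift cm [ 0.13  0.14 -0.94] turn [-0.16 -0.04 -0.39]
t 28.78 F [-0.1 -0.4 -1.7] open 0.0217 tcp [0.6406 0.0213 0.0934]
```

Request:
jog_arm --series "0.1 0.1 -0.4 -0.2 0 -0.4 1.8;0 0 -0.4 0 0 0 1.8;0 0 0 0 0 0 1.8;0 0 0 0 0 0 1.8"

```text
t: 29.12
tcp_pos: [0.6427, 0.021, 0.0868]
eef_rot: [1.259, 1.174, -1.258]
ft_force: [-0.7, -0.1, -2.0]
opening: 0.0222
```

```bash
python3 -c "
from h import *
go(bore(2)-[0,.0014],.051)"
```

```text
shift cm [-0.08  0.17 -3.58] turn [0.07 0.12 0.16]
t 29.12 F [-0.7 -0.1 -2. ] open 0.0222 tcp [0.6427 0.021  0.0868]
```

Request:
jog_arm --series "-0.1 0.2 -0.3 0.1 0.1 0.1 1.8;0 0 -0.6 0 0 0 1.8;0 0 -0.5 0 0 0 1.8;0 0 0 0 0 0 1.8;0 0 0 0 0 0 1.8"

```text
t: 29.53
tcp_pos: [0.6429, 0.0231, 0.0735]
eef_rot: [1.259, 1.175, -1.254]
ft_force: [-0.2, -0.1, -2.2]
opening: 0.0217
```

```bash
python3 -c "
from h import *
go(bore(2)-[0,.0014],.051)"
```

```text
shift cm [-0.1  -0.03 -2.25] turn [-0.02  0.21  0.04]
t 29.53 F [-0.2 -0.1 -2.2] open 0.0217 tcp [0.6429 0.0231 0.0735]
```

Request:
jog_arm --series "-0.1 0 -0.6 0 0.2 0 1.8;0 0 -0.6 0 0 0 1.8;0 0 -0.5 0 0 0 1.8;0 0 -0.3 0 0 0 1.8;0 0 0 0 0 0 1.8;0 0 0 0 0 0 1.8"

```text
t: 30.03
tcp_pos: [0.6416, 0.0233, 0.0509]
eef_rot: [1.257, 1.179, -1.257]
ft_force: [0.1, 0.4, 1.9]
opening: 0.0221
```

```bash
python3 -c "
from h import *
go(bore(2)-[0,.0014],.051)"
```

```text
shift cm [ 0.03 -0.06  0.01] turn [-0.04 -0.03  0.04]
t 30.03 F [0.1 0.4 1.9] open 0.0221 tcp [0.6416 0.0233 0.0509]
```

Request:
jog_arm --series "0 0 0 0 0 0 4.5;0 0 0 0 0 0 4.5;0 0 0 0 0 0 4.5;0 0 2 0 0 0 4.5;0 0 3 0 0 0 4.5;0 0 3.5 0 0 0 4.5;0 -2 1 0 0 0 4.5;0 -3.8 0 0 0 0 4.5;0 -3.8 0 0 0 0 4.5;0 -3.8 0 0 0 0 4.5;0 -3.8 0 0 0 0 4.5;0 -3.8 0 0 0 0 4.5"

```text
t: 31.03
tcp_pos: [0.6447, -0.1847, 0.1597]
eef_rot: [1.252, 1.176, -1.233]
ft_force: [0.9, -0.2, -0.4]
opening: 0.0445
```

Request:
jog_arm --series "0 -3.8 0 0 0 0 4.5;0 -3.8 0 0 0 0 4.5;0 -2 0 0 0 0 4.5;0 0 0 0 0 0 4.5;0 0 0 0 0 0 4.5"

```text
t: 31.45
tcp_pos: [0.644, -0.2968, 0.1633]
eef_rot: [1.258, 1.159, -1.239]
ft_force: [-1.0, 0.0, -0.2]
opening: 0.0452
```

```bash
python3 -c "
from h import *
go(PINS['D'],.1)"
```

```text
shift cm [ 0.21 -0.38 -6.33] turn [ 0.42  1.27 -0.32]
t 31.45 F [-1.   0.  -0.2] open 0.0452 tcp [ 0.644  -0.2968  0.1633]
```

Request:
jog_arm --series "0 -0.6 -1 0.4 1.3 -0.3 4.5;0 -0.2 -1.5 0 0.2 0 4.5;-0.1 -0.2 -1.5 0 0.2 0 4.5;-0.1 -0.1 -1.3 0 0 0 4.5;0 0 0 0 0 0 4.5;0 0 0 0 0 0 4.5"

```text
t: 31.95
tcp_pos: [0.6438, -0.3015, 0.1094]
eef_rot: [1.25, 1.185, -1.255]
ft_force: [-0.0, 0.1, -0.5]
opening: 0.0451
```

```bash
python3 -c "
from h import *
go(PINS['D'],.051)"
```

```text
shift cm [ 0.23  0.09 -5.84] turn [-0.04 -0.25 -0.39]
t 31.95 F [-0.   0.1 -0.5] open 0.0451 tcp [ 0.6438 -0.3015  0.1094]
```

Request:
jog_arm --series "0 0 -1 0 0 -0.3 4.5;0 0 -1.5 0 0 0 4.5;0 0 -1.3 0 0 0 4.5;0 0 -0.8 0 0 0 4.5;0 0 -0.5 0 0 0 4.5;0 0 0 0 0 0 4.5;0 0 0 0 0 0 4.5"

```text
t: 32.53
tcp_pos: [0.6464, -0.2966, 0.0588]
eef_rot: [1.252, 1.18, -1.251]
ft_force: [-0.0, -0.3, -0.5]
opening: 0.0451
```

```bash
python3 -c "
from h import *
go(PINS['D'],.051)"
```

```text
shift cm [-0.03 -0.4  -0.78] turn [ 0.05  0.06 -0.39]
t 32.53 F [-0.  -0.3 -0.5] open 0.0451 tcp [ 0.6464 -0.2966  0.0588]
```

Request:
jog_arm --series "0 -0.4 -0.4 0 0 -0.3 4.5;0 0 -0.4 0 0 0 4.5;0 0 0 0 0 0 4.5;0 0 0 0 0 0 1.8;0 0 0 0 0 0 1.8;0 0 0 0 0 0 1.8;0 0 0 0 0 0 1.8;0 0 0 0 0 0 1.8"

```text
t: 33.2
tcp_pos: [0.6471, -0.3023, 0.0533]
eef_rot: [1.256, 1.173, -1.255]
ft_force: [-0.8, 0.5, 0.2]
opening: 0.0218
```

```bash
python3 -c "
from h import *
go(PINS['D'],.05)"
```

```text
shift cm [-0.1   0.17 -0.33] turn [ 0.18  0.21 -0.01]
t 33.2 F [-0.8  0.5  0.2] open 0.0218 tcp [ 0.6471 -0.3023  0.0533]
```

Request:
jog_arm --series "0 0 2 0 0 0 1.8;0 0 2 0 0 0 1.8;0 0 2.5 0 0 0 1.8;0 0 2.5 0 0 0 1.8;0 2 1 0 0 0 1.8;0 3.9 0 0 0 0 1.8;0 3.9 0 0 0 0 1.8;0 3.9 0 0 0 0 1.8;0 3.9 0 0 0 0 1.8;0 3.9 0 0 0 0 1.8;0 3.6 0 0 0 0 1.8;0 0 0 0 0 0 1.8"

```text
t: 34.2
tcp_pos: [0.6429, -0.0407, 0.1488]
eef_rot: [1.265, 1.176, -1.26]
ft_force: [0.1, -0.6, -1.8]
opening: 0.022
```

```bash
python3 -c "
from h import *
go(bore(1)-[0,.0017],.11)"
```

```text
shift cm [-0.45  0.92 -3.88] turn [-0.18  0.05  0.44]
t 34.2 F [ 0.1 -0.6 -1.8] open 0.022 tcp [ 0.6429 -0.0407  0.1488]
```

Request:
jog_arm --series "-0.3 0.7 0 -0.2 0 0.4 1.8;0 0 -1.5 0 0 0 1.8;0 0 -1.5 0 0 0 1.8;0 0 -1.5 0 0 0 1.8;0 0 -0.9 0 0 0 1.8;0 0 0 0 0 0 1.8;0 0 0 0 0 0 1.8"

```text
t: 34.78
tcp_pos: [0.6377, -0.0277, 0.0919]
eef_rot: [1.252, 1.182, -1.251]
ft_force: [0.0, 0.1, -1.3]
opening: 0.0219
```

```bash
python3 -c "
from h import *
go(bore(1)-[0,.0017],.084)"
```

```text
shift cm [ 0.07 -0.38 -0.79] turn [-0.04  0.02 -0.4 ]
t 34.78 F [ 0.   0.1 -1.3] open 0.0219 tcp [ 0.6377 -0.0277  0.0919]
```

Request:
jog_arm --series "0.1 -0.3 -0.3 0 0 -0.4 1.8;0 0 -0.3 0 0 0 1.8;0 0 0 0 0 0 1.8;0 0 0 0 0 0 1.8"

```text
t: 35.12
tcp_pos: [0.64, -0.0324, 0.0874]
eef_rot: [1.26, 1.174, -1.256]
ft_force: [0.1, -0.1, -2.5]
opening: 0.0221
```

```bash
python3 -c "
from h import *
go(bore(1)-[0,.0017],.0513)"
```

```text
shift cm [-0.16  0.09 -3.61] turn [-0.01  0.19  0.15]
t 35.12 F [ 0.1 -0.1 -2.5] open 0.0221 tcp [ 0.64   -0.0324  0.0874]
```

Request:
jog_arm --series "-0.2 0.1 -0.3 0 0.2 0.1 1.8;0 0 -0.6 0 0 0 1.8;0 0 -0.5 0 0 0 1.8;0 0 0 0 0 0 1.8;0 0 0 0 0 0 1.8"

```text
t: 35.53
tcp_pos: [0.6391, -0.0317, 0.0739]
eef_rot: [1.259, 1.175, -1.255]
ft_force: [-0.2, -0.0, -1.9]
opening: 0.0215
```

```bash
python3 -c "
from h import *
go(bore(1)-[0,.0017],.0513)"
```

```text
shift cm [-0.07  0.03 -2.26] turn [0.01 0.16 0.06]
t 35.53 F [-0.2 -0.  -1.9] open 0.0215 tcp [ 0.6391 -0.0317  0.0739]
```

Request:
jog_arm --series "-0.1 0 -0.6 0 0.2 0 1.8;0 0 -0.6 0 0 0 1.8;0 0 -0.5 0 0 0 1.8;0 0 -0.3 0 0 0 1.8;0 0 0 0 0 0 1.8;0 0 0 0 0 0 1.8"

```text
t: 36.03
tcp_pos: [0.6377, -0.0315, 0.0513]
eef_rot: [1.256, 1.179, -1.258]
ft_force: [-1.3, 0.2, 2.1]
opening: 0.0216
```

```bash
python3 -c "
from h import *
go(bore(1)-[0,.0017],.0513)"
```

```text
shift cm [ 0.06 -0.   -0.  ] turn [ 0.01 -0.09  0.04]
t 36.03 F [-1.3  0.2  2.1] open 0.0216 tcp [ 0.6377 -0.0315  0.0513]
```

Third pin seated. Last pin: C (582.3,-304.3).

Request:
jog_arm --series "0 0 0 0 0 0 4.5;0 0 0 0 0 0 4.5;0 0 0 0 0 0 4.5;0 0 2 0 0 0 4.5;0 0 3 0 0 0 4.5;0 0 3.5 0 0 0 4.5;0 -2 1 0 0 0 4.5;-0.9 -3.8 0 0 0 0 4.5;-0.9 -3.8 0 0 0 0 4.5;-0.9 -3.8 0 0 0 0 4.5;-0.9 -3.8 0 0 0 0 4.5;-0.9 -3.8 0 0 0 0 4.5"

```text
t: 37.03
tcp_pos: [0.5961, -0.24, 0.1598]
eef_rot: [1.25, 1.174, -1.234]
ft_force: [0.2, 0.4, -1.0]
opening: 0.0449
```

Request:
jog_arm --series "-0.9 -3 0 0 0 0 4.5;0 -2 0 0 0 0 4.5;0 0 0 0 0 0 4.5;0 0 0 0 0 0 4.5"

```text
t: 37.37
tcp_pos: [0.5843, -0.3032, 0.1633]
eef_rot: [1.255, 1.159, -1.243]
ft_force: [0.4, 0.9, 0.5]
opening: 0.045
```

```bash
python3 -c "
from h import *
go(PINS['C'],.1)"
```

```text
shift cm [-0.2  -0.11 -6.33] turn [ 0.56  1.12 -0.28]
t 37.37 F [0.4 0.9 0.5] open 0.045 tcp [ 0.5843 -0.3032  0.1633]
```

Request:
jog_arm --series "-0.3 -0.3 -1 0.5 1.1 -0.3 4.5;0 -0.2 -1.5 0 0.2 0 4.5;0 -0.1 -1.5 0 0 0 4.5;0 0 -1.3 0 0 0 4.5;0 0 0 0 0 0 4.5;0 0 0 0 0 0 4.5"

```text
t: 37.87
tcp_pos: [0.5825, -0.3036, 0.1047]
eef_rot: [1.25, 1.187, -1.256]
ft_force: [-0.4, -0.6, -0.3]
opening: 0.0452
```

```bash
python3 -c "
from h import *
go(PINS['C'],.051)"
```

```text
shift cm [-0.02 -0.07 -5.37] turn [-0.12 -0.36 -0.36]
t 37.87 F [-0.4 -0.6 -0.3] open 0.0452 tcp [ 0.5825 -0.3036  0.1047]
```

Request:
jog_arm --series "-0.2 -0.3 -1 -0.1 -0.1 -0.4 4.5;0 -0.1 -1.3 0 0 0 4.5;0 0 -1.2 0 0 0 4.5;0 0 -0.7 0 0 0 4.5;0 0 -0.5 0 0 0 4.5;0 0 0 0 0 0 4.5;0 0 0 0 0 0 4.5"

```text
t: 38.45
tcp_pos: [0.5804, -0.305, 0.0516]
eef_rot: [1.253, 1.185, -1.259]
ft_force: [-0.3, -0.7, -0.4]
opening: 0.0454
```

```bash
python3 -c "
from h import *
go(PINS['C'],.051)"
```

```text
shift cm [ 0.19  0.07 -0.06] turn [-0.1  -0.36 -0.12]
t 38.45 F [-0.3 -0.7 -0.4] open 0.0454 tcp [ 0.5804 -0.305   0.0516]
```

Request:
jog_arm --series "0.2 0.1 0.1 -0.1 -0.4 -0.1 4.5;0 0 0 0 0 0 4.5;0 0 0 0 0 0 1.8;0 0 0 0 0 0 1.8;0 0 0 0 0 0 1.8;0 0 0 0 0 0 1.8;0 0 0 0 0 0 1.8"

```text
t: 39.03
tcp_pos: [0.5832, -0.3047, 0.0548]
eef_rot: [1.257, 1.174, -1.255]
ft_force: [0.8, -0.2, -1.3]
opening: 0.0217
```

```bash
python3 -c "
from h import *
go(PINS['C'],.05)"
```

```text
shift cm [-0.09  0.04 -0.48] turn [0.1  0.19 0.02]
t 39.03 F [ 0.8 -0.2 -1.3] open 0.0217 tcp [ 0.5832 -0.3047  0.0548]
```

Request:
jog_arm --series "0 0 2 0 0 0 1.8;0 0 2 0 0 0 1.8;0 0 2.5 0 0 0 1.8;0 0 2.5 0 0 0 1.8;0.4 2 1 0 0 0 1.8;1 3.8 0 0 0 0 1.8;1 3.8 0 0 0 0 1.8;1 3.8 0 0 0 0 1.8;1 3.8 0 0 0 0 1.8;1 3.5 0 0 0 0 1.8;0 0 0 0 0 0 1.8"

```text
t: 39.95
tcp_pos: [0.6364, -0.0925, 0.1541]
eef_rot: [1.267, 1.172, -1.261]
ft_force: [-0.6, 0.5, -2.2]
opening: 0.0215
```

```bash
python3 -c "
from h import *
go(bore(0),.11)"
```

```text
shift cm [-0.15  0.88 -4.41] turn [-0.08  0.17  0.6 ]
t 39.95 F [-0.6  0.5 -2.2] open 0.0215 tcp [ 0.6364 -0.0925  0.1541]
```

Request:
jog_arm --series "-0.1 0.4 0 0 0.1 0.6 1.8;0 0 -1.5 0 0 0 1.8;0 0 -1.5 0 0 0 1.8;0 0 -1.5 0 0 0 1.8;0 0 -1.1 0 0 0 1.8;0 0 0 0 0 0 1.8;0 0 0 0 0 0 1.8"

```text
t: 40.53
tcp_pos: [0.6351, -0.0868, 0.0955]
eef_rot: [1.254, 1.181, -1.251]
ft_force: [0.1, -0.5, -2.1]
opening: 0.0215
```

```bash
python3 -c "
from h import *
go(bore(0),.086)"
```

```text
shift cm [-0.02  0.31 -0.95] turn [-0.08  0.06 -0.35]
t 40.53 F [ 0.1 -0.5 -2.1] open 0.0215 tcp [ 0.6351 -0.0868  0.0955]
```

Request:
jog_arm --series "0 0.3 -0.3 0 0 -0.3 1.8;0 0 -0.4 0 0 0 1.8;0 0 0 0 0 0 1.8;0 0 0 0 0 0 1.8"

```text
t: 40.87
tcp_pos: [0.6359, -0.0851, 0.0899]
eef_rot: [1.26, 1.175, -1.255]
ft_force: [-0.0, 0.6, -2.1]
opening: 0.0218
```

```bash
python3 -c "
from h import *
go(bore(0),.0528)"
```

```text
shift cm [-0.1   0.15 -3.71] turn [-0.05  0.2   0.09]
t 40.87 F [-0.   0.6 -2.1] open 0.0218 tcp [ 0.6359 -0.0851  0.0899]
```

Request:
jog_arm --series "-0.1 0.2 -0.3 0 0.2 0.1 1.8;0 0 -0.6 0 0 0 1.8;0 0 -0.5 0 0 0 1.8;0 0 0 0 0 0 1.8;0 0 0 0 0 0 1.8"

```text
t: 41.28
tcp_pos: [0.636, -0.0833, 0.0765]
eef_rot: [1.258, 1.176, -1.254]
ft_force: [-0.1, 0.3, -1.9]
opening: 0.0218
```

```bash
python3 -c "
from h import *
go(bore(0),.0528)"
```

```text
shift cm [-0.12 -0.04 -2.37] turn [ 0.01  0.18 -0.03]
t 41.28 F [-0.1  0.3 -1.9] open 0.0218 tcp [ 0.636  -0.0833  0.0765]
```

Request:
jog_arm --series "-0.1 0 -0.6 0 0.2 0 1.8;0 0 -0.6 0 0 0 1.8;0 0 -0.6 0 0 0 1.8;0 0 -0.3 0 0 0 1.8;0 0 0 0 0 0 1.8;0 0 0 0 0 0 1.8"

```text
t: 41.78
tcp_pos: [0.6346, -0.0831, 0.0528]
eef_rot: [1.255, 1.179, -1.257]
ft_force: [-0.6, -0.3, 2.1]
opening: 0.0217
```

```bash
python3 -c "
from h import *
go(bore(0),.0528)"
```

```text
shift cm [ 0.03 -0.05  0.  ] turn [-0.   -0.09 -0.04]
t 41.78 F [-0.6 -0.3  2.1] open 0.0217 tcp [ 0.6346 -0.0831  0.0528]
```

Request:
jog_arm --series "0 0 0 0 0 0 4.5;0 0 0 0 0 0 4.5;0 0 0 0 0 0 4.5;0 0 2 0 0 0 4.5;0 0 3 0 0 0 4.5;0 0 4 0 0 0 4;0 0 4 0 0 0 2;-3 0 2 0 0 0 0;-4 0 0 0 0 0 0;-4 0 0 0 0 0 0;-4 0 0 0 0 0 0;-3 1 0 0 0 0 0"

```text
t: 42.78
tcp_pos: [0.4565, -0.0751, 0.2111]
eef_rot: [1.258, 1.167, -1.249]
ft_force: [-0.6, 1.1, 0.9]
opening: -0.0001
```

```bash
python3 - <<'E'
from h import *
from scipy.cluster.hierarchy import fcluster,linkage
for n in ("scene","side"):
    p,d,c,s=shot(n); P,C=cloud(p,d,c); Q=RB.inv().apply(P-B0)*1000
    cv2.imwrite(f"pics/{n}7.png",p[:,:,::-1])
    m=(abs(Q[:,0]-69.5)<22)&(abs(Q[:,1])<100)&(Q[:,2]>68)&(Q[:,2]<90); q=Q[m]; l=fcluster(linkage(q[:,:2]),8,"distance")
    for i in set(l):
        if (l==i).sum()>20: print(n,"pin top bed",q[l==i].mean(0).round(1),q[l==i][:,2].max().round(1))
go((.4439,-.0701),.12)
E
```

```text
scene pin top bed [ 73.4 -26.7  76.1] 79.9
scene pin top bed [ 74.1 -79.2  75.7] 80.5
scene pin top bed [73.5 80.8 76. ] 79.5
scene pin top bed [73.8 28.4 75.4] 79.5
side pin top bed [67.7 22.1 75.8] 80.7
side pin top bed [66.8 74.2 76. ] 80.5
side pin top bed [ 66.9 -33.4  75.8] 82.6
side pin top bed [ 67.2 -86.7  75.9] 79.6
shift cm [-1.01  0.28 -9.06] turn [ 0.13  0.46 -0.16]
t 42.88 F [ 0.7 -0.3 -0.4] open 0.0003 tcp [ 0.454  -0.0729  0.2106]
```

All four pin tops sit at the same height, about 76–80 mm, as expected for fully down. Now the cam lever.

Request:
jog_arm --series "-1 0 -2 0 0.4 0 0;0 0 -2.5 0 0 0 0;0 0 -2.5 0 0 0 0;0 0 -2 0 0 0 0;0 0 -1 0 0 0 0;0 0 0 0 0 0 0;0 0 0 0 0 0 0"

```text
t: 43.47
tcp_pos: [0.449, -0.0742, 0.1147]
eef_rot: [1.259, 1.158, -1.242]
ft_force: [-0.2, 0.9, 1.0]
opening: 0.0001
```

```bash
python3 -c "
from h import *
go((.4439,-.0701),.078)"
```

```text
shift cm [-0.51  0.41 -3.67] turn [ 0.46  1.19 -0.17]
t 43.47 F [-0.2  0.9  1. ] open 0.0001 tcp [ 0.449  -0.0742  0.1147]
```

Request:
jog_arm --series "-0.6 0 -1 0.4 1.2 0 0;-0.1 0 -1.5 0 0 0 0;0 0 -0.8 0 0 0 0;0 0 0 0 0 0 0;0 1 0 0 0 0 0;0 1 0 0 0 0 0;0.1 1 0 0 0 0 0;0.1 1 0 0 0 0 0;0.1 1 0 0 0 0 0;0.1 1 0 0 0 0 0;0.1 1 0 0 0 0 0;0 0 0 0 0 0 0"

```text
t: 44.47
tcp_pos: [0.4539, 0.0009, 0.0906]
eef_rot: [1.254, 1.166, -1.247]
ft_force: [0.3, -0.2, 0.2]
opening: -0.0001
```

```bash
python3 -c "
from h import *
go((.4501,.0266),.078)"
```

```text
shift cm [-0.38  2.57 -1.26] turn [ 0.41  0.73 -0.25]
t 44.47 F [ 0.3 -0.2  0.2] open -0.0001 tcp [0.4539 0.0009 0.0906]
```

Request:
jog_arm --series "-0.2 0.3 -0.5 0.4 0.7 -0.2 0;-0.2 0.7 -0.4 0 0 0 0;0 0.7 0 0 0 0 0;0 0.5 0 0 0 0 0;0 0.4 0 0 0 0 0;0 0.3 0 0 0 0 0;0 0 0 0 0 0 0"

```text
t: 45.05
tcp_pos: [0.4506, 0.0228, 0.0824]
eef_rot: [1.239, 1.154, -1.27]
ft_force: [0.4, 0.3, 0.4]
opening: -0.0001
```

```bash
python3 - <<'E'
from h import *
go((.4501,.0266),.078)
for n in ("scene","side"):
    p,d,c,s=shot(n); P,C=cloud(p,d,c); Q=RB.inv().apply(P-B0)*1000
    m=(abs(Q[:,0]+122)<20)&(Q[:,1]>5)&(Q[:,1]<70)&(Q[:,2]>60)&(Q[:,2]<110)&(C.max(1)<90); print(n,m.sum(),Q[m].mean(0).round(1) if m.any() else "",Q[m][:,2].max() if m.any() else "")
    cv2.imwrite(f"pics/{n}8.png",p[:,:,::-1])
E
```

```text
shift cm [-0.05  0.38 -0.44] turn [1.63 0.09 0.18]
t 45.05 F [0.4 0.3 0.4] open -0.0001 tcp [0.4506 0.0228 0.0824]
scene 133 [-112.5   28.6   96.1] 109.76171713330021
side 12 [-122.6    6.4  101.6] 109.15958040392101
```

Request:
jog_arm --series "0 0.5 -0.3 0.8 0 0 0;0 0.4 0 0.5 0 0 0;0 0.3 0 0 0 0 0;0 0.3 0 0 0 0 0;0 0 0 0 0 0 0"

```text
t: 45.57
tcp_pos: [0.4509, 0.0227, 0.0811]
eef_rot: [1.235, 1.138, -1.283]
ft_force: [0.0, 0.0, -0.0]
opening: 0.0001
```

Request:
jog_arm --series "0 -1 0 0 0 0 0;0 -2 0 0 0 0 0;0 -3 2 0 0 0 0;0 -2 4 0 0 0 0;0 0 4 0 0 0 0;0 0 4 0 0 0 0;0 -3 2 0 0 0 0;0 -4 0 0 0 0 0;0 -4 0 0 0 0 0;0 0 0 0 0 0 0;0 0 0 0 0 0 0"

```text
t: 46.48
tcp_pos: [0.4459, -0.1705, 0.2454]
eef_rot: [1.244, 1.157, -1.269]
ft_force: [-0.1, 0.1, 0.4]
opening: 0.0003
```

```bash
python3 - <<'E'
from h import *
p,d,c,s=shot("wrist"); p2,d2,c2,_=shot("scene"); print(s["tcp_pos"])
P,C=cloud(p,d,c); Q=RB.inv().apply(P-B0)*1000
m=(Q[:,0]>-150)&(Q[:,0]<-98)&(abs(Q[:,1])<80)&(Q[:,2]>80)&(Q[:,2]<125); print("knob wrist",m.sum(),Q[m].mean(0).round(1) if m.any() else "")
P,C=cloud(p2,d2,c2); Q=RB.inv().apply(P-B0)*1000
m=(Q[:,0]>-150)&(Q[:,0]<-98)&(abs(Q[:,1])<80)&(Q[:,2]>80)&(Q[:,2]<125); print("knob scene",m.sum(),Q[m].mean(0).round(1) if m.any() else "")
print("dolly",*rect(P,(.38,.52,-.36,-.22),.036,.06))
m=(abs(Q[:,0])<50)&(abs(Q[:,1])<80)&(abs(Q[:,2]-31)<8); k=np.linalg.lstsq(np.c_[Q[m][:,:2],np.ones(m.sum())],Q[m][:,2],rcond=None)[0]; print("plate",k,*rect(Q/1000,(-.04,.04,-.06,.06),.064,.08))
cv2.imwrite("pics/f9.png",np.vstack([np.hstack([cv2.resize(p,(400,300)),cv2.resize(p2,(400,300))]),cv2.resize(p2[150:290,170:400],(800,487))[:300] ])[:,:,::-1])
E
```

```text
[ 0.44593291 -0.17048918  0.24543078]
knob wrist 0 
knob scene 76 [-113.6   39.3   96.9]
dolly [ 455.2 -287.8] [95.2 46.9] 85.5 262 42.4
plate [3.99410559e-03 7.80024911e-05 3.05470593e+01] [1.2 2.2] [68.3 14.3] 88.3 126 69.5
```

View pics/f9.png

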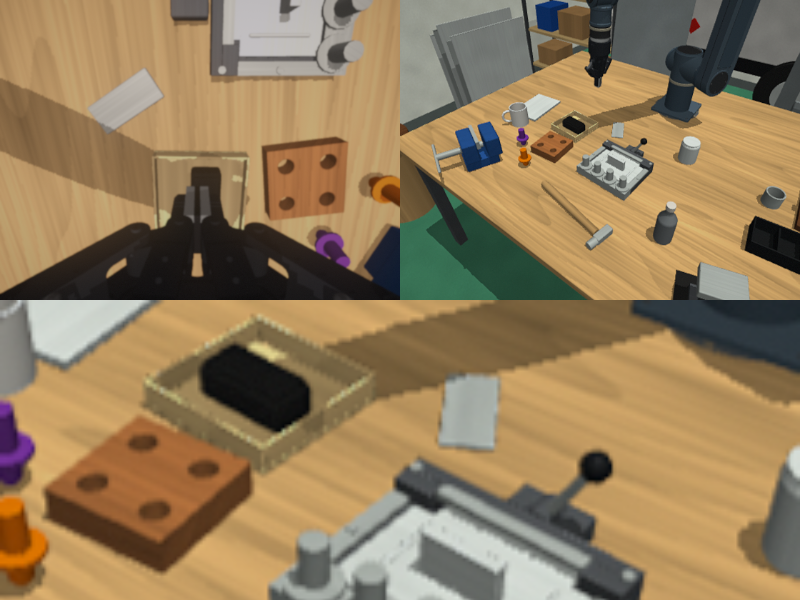

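The combined view shows the dolly flat in the tray, the rack empty, the pins standing in the rail and the plate flat. The knob has leaned over to the +y side (bed y about 39 mm, where 38 is the end stop), and the arm is clear. I'll hand it in.

```bash
python3 -c "
from h import *
print(r.close_job())"
```

```text
the job is handed in; nothing more can be done
None
```

The job is done and handed in at about 47 s of the 210 s allowed. The hand-in reports no verdict.

I moved the dolly into the tray and hooked the die plate's tongue under the lip at 12° of tilt. The plate was then lowered flat, all four steel pins went into bores 3, 2, 1 and 0, and the cam lever was pushed over to its end stop.

**Last checks:**
- **Plate:** flat in the pocket, slope 0.004 or less. The rib was within about 1 mm of the middle by the wrist camera and about 2 mm by the scene camera.
- **Pins:** before the lever was thrown, all four tops stood at the same height. The gripper's height and the contact force at seating agreed with fully down for the last three; the first seated to the same height but showed no contact force.
- **Dolly:** top at 42–43 mm in the tray, so it lies flat.
- **Lever:** knob at bed y about 39 mm, where the stop is 38 mm.
- **Oil bottle and mug:** both standing, and the arm is clear of everything.

**Where readings disagreed:**
- The scene and side cameras differ by 5–8 mm on the pin tops. Their average matches the bores within about 2 mm, and I had placed the pins from the closer wrist-camera fits.
- At the end stop the tool stopped advancing, but the force sensor read about zero.
- The wrist camera did not see the knob in the last view, so the lever's position rests on the scene camera alone.

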